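# Put the rack and pipe parts away in a cellar store

## Task

Put the four loose parts away in their matching holders: slip the grey pipe coupling down over the wooden peg, set the square post foot flat inside the square tray, and load both battens, lying flat, into the gravity-feed magazine so that the wide batten will be drawn out first, from the bottom, with the narrow one lying on top of it, both centred between the guides. Lower each part into place rather than dropping it, and leave the tub, the carton and the screwdriver where they are.

Things in the scene. Friction and masses are not known exactly. Their poses are not given: they have to be found in the camera images.
- wide_batten: Loose pale wooden batten offcut, the wider and thicker of two: 120 long (own x) x 46 wide (own y) x 28 mm thick (z), about 80 g. Lies flat on the bench. Origin: centre of its underside.
- narrow_batten: Loose pale wooden batten offcut, the narrower and thinner of two: 120 long (own x) x 32 wide (own y) x 18 mm thick (z), about 40 g. Lies flat on the bench. Origin: centre of its underside.
- coupling: Loose grey plastic pipe coupling, a plain tube standing upright: 56 mm outside, 44 mm bore, open right through, 50 mm tall, about 60 g. Origin: centre of its lower end, z up along its axis.
- post_foot: Loose black plastic foot of a rack post, standing upright: a square base plate 56 x 56 x 6 mm with a square socket 42 x 42 mm on it, open at the top, walls 4 mm, sides parallel to the plate's; 50 mm tall in all, about 90 g. Origin: centre of its underside, x and y along its sides.
- magazine: Steel gravity-feed magazine, fixed, place and yaw vary. Battens lie along its x on a floor plate 144 x 70, top 8 mm above bench. U guides at both x ends, 66 mm high, lips reaching 20 mm in; inside 136 (x) by 62 mm (y). Long sides open over the middle 96 mm for fingers. Lips on +y (robot side) start 34 mm above the floor plate: draw-out opening. Origin: centre of underside, bench height.
- peg_stand: Peg holder fixed to the bench: round wooden base 84 mm across and 10 mm high with an upright wooden peg 24 mm thick in its centre, round-nosed, top 50 mm above the bench. The coupling stands on the base around the peg, with 10 mm to spare all round. Origin: centre of the underside, at bench height. Its place varies.
- square_tray: Low square wooden tray fixed to the bench: 88 x 88 mm outside, 76 x 76 mm inside, floor 6 mm above the bench, rim 12 mm above the bench. The post foot stands flat on its floor inside the rim, sides roughly parallel. Origin: centre of the underside, at bench height, x and y along its sides. Its place and yaw vary.
- tub: Bystander: closed orange plastic tub, 98 mm across, 90 mm tall, loose, to the left of the work. Origin: centre of its underside. Leave alone.
- carton: Bystander: brown cardboard box with a paper band, 90 x 130 x 55 mm tall, loose, to the right of the work. Origin: centre of its underside. Leave alone.
- screwdriver: Bystander: screwdriver lying on the bench beyond the holders, along its own x. Origin: about its middle, at bench height. Leave alone.
There are look-alikes about, which are no part of the job. What is shaped like the narrow_batten but blue or purple is not meant.

How it is judged (in metres and radians):
At the end, for the whole second after the job is handed in: Coupling around the peg on its base (13 mm); foot flat in the tray (16 mm); wide batten flat on the magazine floor (12 mm lengthwise, 14 crosswise, 0.2 rad), narrow one flat on it (12, 18 mm, 0.25 rad); heights within 4 mm of seated, tilt under 0.1 rad, all released and at rest (horizontal distance between coupling and peg_stand below 0.013 m and z of coupling in the frame of peg_stand between 0.006 and 0.014 m and horizontal distance between post_foot and square_tray below 0.016 m and z of post_foot in the frame of square_tray between 0.002 and 0.01 m and x of wide_batten in the frame of magazine between -0.012 and 0.012 m and y of wide_batten in the frame of magazine between -0.014 and 0.014 m and z of wide_batten in the frame of magazine between 0.004 and 0.012 m and angle between the x axis of wide_batten and the x axis of magazine, either way round below 0.2 rad and x of narrow_batten in the frame of magazine between -0.012 and 0.012 m and y of narrow_batten in the frame of magazine between -0.018 and 0.018 m and z of narrow_batten in the frame of magazine between 0.032 and 0.04 m and angle between the x axis of narrow_batten and the x axis of magazine, either way round below 0.25 rad and angle between each of wide_batten, narrow_batten, coupling, post_foot's own z axis and vertical below 0.1 rad and linear speed of each of wide_batten, narrow_batten, coupling, post_foot below 0.02 m/s and angular speed of each of wide_batten, narrow_batten, coupling, post_foot below 0.2 rad/s); the robot touches nothing.
It fails at once if the tub, the carton or the screwdriver is moved by more than 30 mm (distance of any of tub, carton, screwdriver from where it was at the start of the episode above 0.03 m).
It fails at once if the wide batten is dropped from more than about 40 mm or thrown (linear speed of wide_batten above 0.9 m/s and contact force between the fingers and wide_batten below 0.05 N).
It fails at once if the narrow batten is dropped from more than about 40 mm or thrown (linear speed of narrow_batten above 0.9 m/s and contact force between the fingers and narrow_batten below 0.05 N).
It fails at once if the coupling is dropped from more than about 40 mm or thrown (linear speed of coupling above 0.9 m/s and contact force between the fingers and coupling below 0.05 N).
It fails at once if the post foot is dropped from more than about 40 mm or thrown (linear speed of post_foot above 0.9 m/s and contact force between the fingers and post_foot below 0.05 N).
It also fails if it takes over 115 s, if anything falls off the work surface, if the arm or the gripper's body presses on something with over 40 N, if the wrist force passes 120 N, or if a joint passes its speed limit or range.

## Robot

A 6-joint arm with a two-finger parallel gripper is mounted at the origin on the work surface. World frame = base frame: x ahead of the robot, y to its left, z up, the work surface at z = 0. Lengths are in m, angles in degrees, forces in N, time in s.
With the tool pointing down it reaches from about 0.325 to 0.775 m from the base axis. Payload 5.5 kg.
Tool frame: the origin (TCP) lies midway between the tips of the shut fingers; the grasp point (between the pads) lies behind it (ctrl.grip_point_offset is the x of the grasp point in the tool frame, in m); x points along the fingers, y is the direction in which the jaws open and shut, and the axes are right-handed (so a half turn about x gives the same grasp; the last joint's range is limited). The gripper opens to 88 mm and grips with 3 to 60 N. Pads are 20 mm wide; open, the fingers measure 115 mm over their backs; the gripper's body (75 mm by 178 mm) begins 61 mm behind the grasp point.
Start: joints at [-70.972, 5.22, 70.514, -0, 104.267, -3.249], TCP at [0.227, -0.555, 0.184] pointing down, gripper open.
Joint ranges: [-164.24, 164.24], [-49.07, 125.15], [9.68, 141.18], [-86.29, 266.29], [3.28, 154.24], [-151.56, 151.56]. Speed limits (degrees/s): [147.25, 147.25, 172.46, 180, 180, 180].

## Interface

Orientations are given as [roll, pitch, yaw] about the fixed x, y, z axes, in that order (R = Rz(yaw) Ry(pitch) Rx(roll)).
In Python, from bench import ctrl, grab_frame, calibration, workorder gives the robot as it stands. The module is installed in compiled form; this text tells all that it offers.
- The arm moves only by the tool carry_out, never from a script. Its argument "moves" is a list of rows, each a list of 6 numbers: the shift along the tool's x, y, z in m, then the turn, a rotation vector about the tool's x, y, z in degrees. In form: [[dx, dy, dz, ax, ay, az], ...]. A call has 1 to 8 rows; each row is the pose to reach, as a shift and turn from the pose measured when the call began, along the tool's axes at that moment; what a row does not reach only later rows make up. A row lasts 1/10 s, in which the tool goes at most 50 mm and 8.59 degrees, less where a joint would pass 70% of its speed; a pose out of reach is approached as far as the arm can. A call with a gripper value outside its range is refused whole. "grip" is the gripper command: -1 is shut, 1 is fully open, values between are in proportion, set as the call begins (left out, the last holds). The fingers move at their own pace and stop on an object; "force" is the grip in N (left out, the last holds). Time passes only in rows, so rows that repeat a pose let the fingers close. It gives the time, the measured TCP pose, the force and the opening at its end, in the units of the state.
- ctrl.get_state(): the state, without advancing time (a new reading comes with each control period).
- grab_frame(name): name is "scene" or "top" or "wrist"; returns the picture (480x640x3 uint8, red, green, blue); there is no depth.
- calibration(name): a dict with "intrinsics" (3x3 intrinsics, pixels), "R" (3x3) and "t" (3): a world point X has camera coordinates R X + t. Camera axes: x right, y down, z forward; pixel columns grow to the right and rows downward; lengths in m; the calibration is good to about 2 mm. A picture is of the moment at which its call begins: read the wrist's pose just before it. calibration takes no time and is no camera call; for the wrist camera it gives the pose at the moment of the call.
- workorder.finish_job(): hands the job in, once; it reports no verdict.
The state is a dict: "t": time; "joint_pos": joint angles; "qvel": joint speeds; "tau": joint torques, N m; "tool_pos": TCP position; "orientation": TCP orientation; "contact_force": force on the tool from outside, world axes, zero at the start; "ft_torque": the same for the moment, N m; "finger_gap": opening from 0.0 (shut) to 1.0 (fully open).
Only numpy, scipy, OpenCV 4.12 (cv2) and the standard library are available. Lean on these libraries where they do the work, as an engineer would, in place of code of your own. Each camera call takes 0.05 s, during which the arm holds its last target.

## Working session

There is one attempt and no reset: what is moved stays moved. The work goes in short steps, Python scripts to look and compute and a tool call to move; the robot and the scene stay as the last step left them, time stands still between calls to the robot, and variables do not carry over. Pictures are saved under pics/ and viewed, and the job is handed in when it is done.

Besides the shell and the picture viewer there is one more tool, called after "Call:" as a command line: name --pt "numbers of a row" for each row, then --argument value for the rest. carry_out: Moves the arm, as the interface text tells. Its arguments: {"type":"object","properties":{"moves":{"type":"array","items":{"type":"array","items":{"type":"number"}}},"grip":{"type":"number"},"force":{"type":"number"}},"required":["moves"]}

```bash
mkdir -p pics
python3 - <<'E'
from bench import ctrl, grab_frame, calibration, workorder
import cv2, numpy as np
np.set_printoptions(precision=4,suppress=True)
for n in("scene","top","wrist"):
    c=calibration(n);print(n,c)
    cv2.imwrite(f"pics/{n}0.png",grab_frame(n)[:,:,::-1])
print(ctrl.get_state(),ctrl.grip_point_offset)
E
```

```text
scene {'intrinsics': array([[498.2272,   0.    , 320.3224],
       [  0.    , 498.2272, 226.8371],
       [  0.    ,   0.    ,   1.    ]]), 'R': array([[-0.0694,  0.9976,  0.0011],
       [ 0.751 ,  0.053 , -0.6582],
       [-0.6567, -0.0448, -0.7529]]), 't': array([ 0.0707, -0.3681,  1.7021])}
top {'intrinsics': array([[604.8946,   0.    , 322.8725],
       [  0.    , 604.8946, 248.8049],
       [  0.    ,   0.    ,   1.    ]]), 'R': array([[-0.0533, -0.9986,  0.0045],
       [-0.975 ,  0.0511, -0.2165],
       [ 0.2159, -0.016 , -0.9763]]), 't': array([-0.0122,  0.5573,  1.4895])}
wrist {'intrinsics': array([[414.0982,   0.    , 314.9656],
       [  0.    , 414.0982, 237.0628],
       [  0.    ,   0.    ,   1.    ]]), 'R': array([[ 0.3789, -0.9254, -0.0011],
       [-0.8935, -0.3661,  0.26  ],
       [-0.2411, -0.0975, -0.9656]]), 't': array([-0.601 , -0.0311,  0.3885])}
{'t': 0.15, 'joint_pos': array([-70.9737,   5.253 ,  70.5654,   0.0008, 104.2664,  -3.2493]), 'qvel': array([-0.0751, -0.2419, -0.2322, -0.0208,  0.1276, -0.037 ]), 'tau': array([  0.0011, -44.7046, -40.6907,   0.0698,   0.0275,  -0.0001]), 'tool_pos': array([ 0.2273, -0.555 ,  0.1828]), 'orientation': array([-93.7741,  89.9153, 108.5017]), 'contact_force': array([-0.2646, -0.4051,  0.9893]), 'ft_torque': array([ 0.0031, -0.0089, -0.0166]), 'finger_gap': 1.0048698798102842} -0.0187
```

View pics/top0.png

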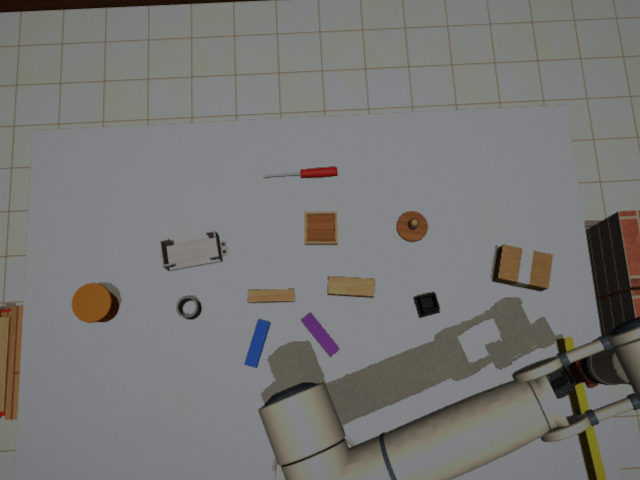

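View pics/scene0.png

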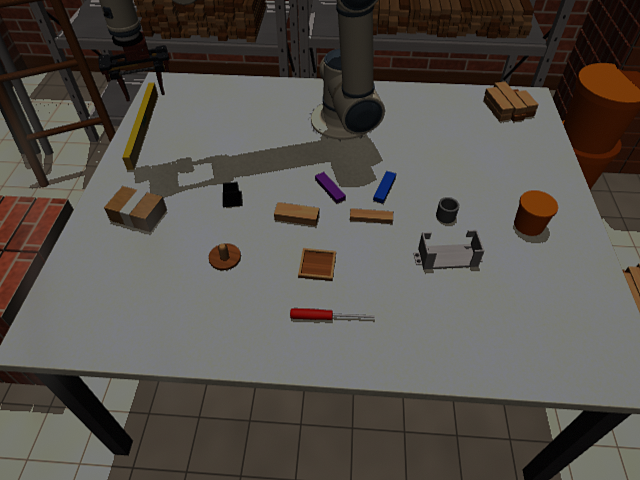

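View pics/wrist0.png

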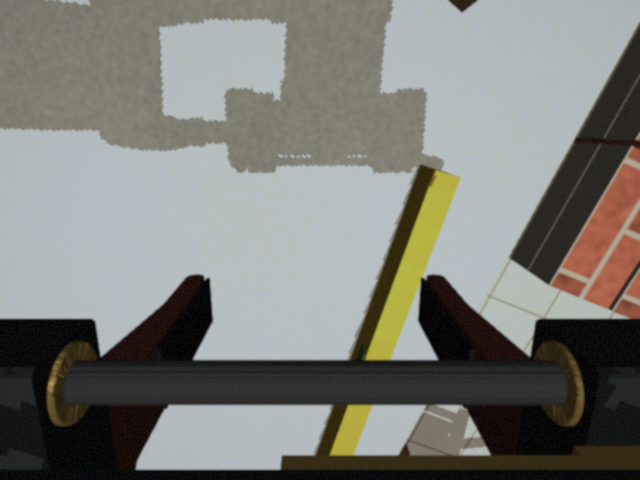

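The top view shows both battens (272,296 narrow; 352,287 wide), coupling (189,307), post foot (427,304), magazine (192,251), tray (321,228), peg stand (412,226). The blue and purple bars are decoys. I'll zoom in.

Run:
```python
import cv2
a=cv2.imread("pics/top0.png")
cv2.imwrite("pics/z1.png",cv2.resize(a[205:345,145:300],None,fx=5,fy=4.2,interpolation=cv2.INTER_CUBIC)[:600,:800] if 0 else cv2.resize(a[205:345,145:305],None,fx=4,fy=4,interpolation=cv2.INTER_CUBIC))
cv2.imwrite("pics/z2.png",cv2.resize(a[195:335,290:450],None,fx=4,fy=4,interpolation=cv2.INTER_CUBIC))
```

```text
(no output)
```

View pics/z1.png

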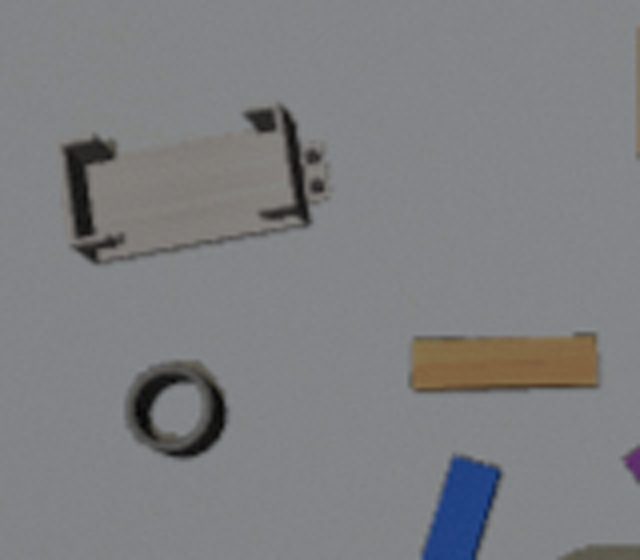

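View pics/z2.png

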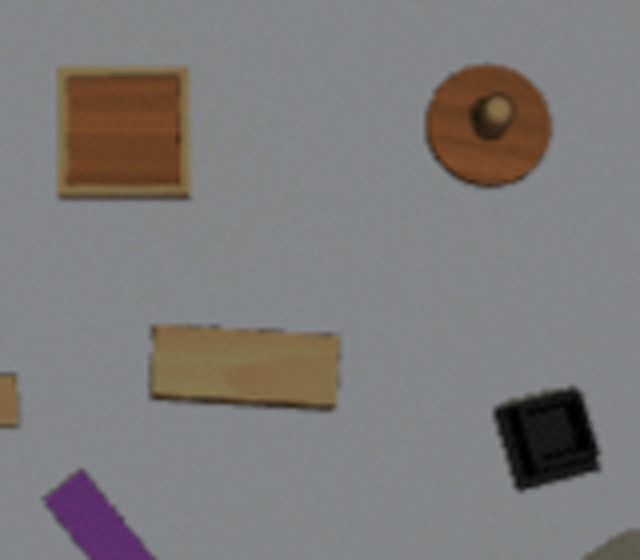

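```bash
cat > h.py <<'E'
from bench import ctrl, grab_frame, calibration, workorder
import cv2, numpy as np
from scipy.spatial.transform import Rotation as Ro
np.set_printoptions(precision=4,suppress=True)
def ray(uv,z,c):
    uv=np.atleast_2d(np.float64(uv)); K,R,t=c["intrinsics"],c["R"],c["t"]
    d=np.c_[(uv-K[:2,2])/K[0,0],np.ones(len(uv))]@R   # R^T d
    o=-R.T@t
    return (o+d*((z-o[2])/d[:,2])[:,None])[:,:2]
def proj(X,c):
    p=np.atleast_2d(X)@c["R"].T+c["t"]; return p[:,:2]/p[:,2:]*c["intrinsics"][0,0]+c["intrinsics"][:2,2]
def rect(uv,z,c):
    P=ray(uv,z,c); r=cv2.minAreaRect((P*1000).astype(np.float32))
    b=cv2.boxPoints(r); e=b[1]-b[0]; f=b[2]-b[1]
    l=e if np.hypot(*e)>np.hypot(*f) else f
    return np.array(r[0])/1000, sorted(r[1]), np.degrees(np.arctan2(l[1],l[0]))%180
def big(m,lo,hi):
    "largest blob of mask within box"
    k=np.zeros_like(m); k[lo[1]:hi[1],lo[0]:hi[0]]=m[lo[1]:hi[1],lo[0]:hi[0]]
    cs,_=cv2.findContours(k,cv2.RETR_EXTERNAL,cv2.CHAIN_APPROX_NONE)
    return max(cs,key=cv2.contourArea)[:,0]
def go(p,yaw,via=None):
    """row to reach world TCP p, with jaw axis at angle yaw (deg, mod 180), tool down"""
    s=ctrl.get_state(); R0=Ro.from_euler('xyz',s["orientation"],degrees=True)
    best=None
    for k in(0,180):
        a=np.radians(yaw+k); y=np.array([np.cos(a),np.sin(a),0]); x=np.array([0,0,-1.])
        R1=Ro.from_matrix(np.c_[x,y,np.cross(x,y)])
        v=(R0.inv()*R1).as_rotvec(degrees=True)
        if best is None or np.linalg.norm(v)<np.linalg.norm(best): best=v
    print(p,"row",np.round(R0.inv().apply(np.array(p)-s["tool_pos"]),4),np.round(best,2))
def st():
    s=ctrl.get_state(); print(s["t"],s["tool_pos"],s["orientation"],s["contact_force"],"gap",s["finger_gap"]*88, "j6",s["joint_pos"])
E
python3 - <<'E'
from h import *
c=calibration("top"); a=cv2.imread("pics/top0.png")
f=4; A=cv2.resize(a,None,fx=f,fy=f,interpolation=cv2.INTER_CUBIC)
un=lambda uv:(uv+.5)/f-.5
hsv=cv2.cvtColor(A,cv2.COLOR_BGR2HSV); H,S,V=cv2.split(hsv)
wood=((H<25)&(S>60)&(V>95)).astype(np.uint8)
dark=(V<60).astype(np.uint8)
mag=((V<75)|((S<40)&(V>150))).astype(np.uint8)
def b(m,x0,y0,x1,y1): return big(m,(x0*f,y0*f),(x1*f,y1*f))
for n,m,bx,z in(("narrow",wood,(240,280,305,312),.018),("wide",wood,(318,265,385,305),.028),("tray",((S>60)).astype(np.uint8),(295,203,345,250),.012),("mag_dark",None,None,0)):
    if m is None: continue
    uv=un(b(m,*bx)); print(n,rect(uv,z,c), rect(uv,0,c))
uv=un(b((S>60).astype(np.uint8),390,205,440,250,));P=ray(uv,.010,c);print("peg",cv2.minEnclosingCircle((P*1000).astype(np.float32)), cv2.fitEllipse((P*1000).astype(np.float32)))
uv=un(b((V<90).astype(np.uint8),170,290,210,325))
print("coup",cv2.minEnclosingCircle((ray(uv,.05,c)*1000).astype(np.float32)),cv2.minEnclosingCircle((ray(uv,.0,c)*1000).astype(np.float32)))
uv=un(b((V<70).astype(np.uint8),408,285,445,325))
print("foot",rect(uv,.0,c),rect(uv,.006,c))
print(V[251*4,140*4],V[251*4,192*4],hsv[251*4,192*4],hsv[240*4,140*4])
E
```

```text
narrow (array([0.4497, 0.0994]), [32.01994323730469, 119.35121154785156], np.float32(88.5485)) (array([0.4523, 0.1007]), [32.390113830566406, 120.73115539550781], np.float32(88.54852))
wide (array([ 0.4617, -0.1089]), [45.826332092285156, 120.53679656982422], np.float32(83.39052)) (array([ 0.466 , -0.1106]), [46.655845642089844, 122.71870422363281], np.float32(83.39054))
tray (array([ 0.6251, -0.0392]), [87.14804077148438, 89.49411010742188], np.float32(177.00452)) (array([ 0.6282, -0.0394]), [87.81719970703125, 90.18128967285156], np.float32(177.00453))
peg ((617.4766235351562, -283.036376953125), 42.30622482299805) ((617.3877563476562, -282.9925231933594), (82.47887420654297, 83.47652435302734), 60.56281661987305)
coup ((425.7015380859375, 303.39019775390625), 32.15177917480469) ((432.41107177734375, 313.8899230957031), 33.20601272583008)
foot (array([ 0.4075, -0.3052]), [57.10172653198242, 59.34031295776367], np.float32(101.74965)) (array([ 0.4068, -0.3041]), [56.884193420410156, 59.1142463684082], np.float32(101.74972))
134 128 [ 11  16 128] [107  13 136]
```

Run:
```python
from h import *
c=calibration("wrist"); s=ctrl.get_state()
R0=Ro.from_euler('xyz',s["orientation"],degrees=True)
print("cam in tool",R0.inv().apply(-c["R"].T@c["t"]-s["tool_pos"]), "fwd",R0.inv().apply(c["R"][2]), R0.as_matrix())
go([.39,-.30,.22],11.75);go([.39,-.30,.22],101.75)
```

```text
cam in tool [-0.1999  0.0014 -0.0709] fwd [0.9656 0.0005 0.2601] [[-0.0005  0.3791 -0.9254]
 [ 0.0014 -0.9254 -0.3791]
 [-1.     -0.0015 -0.0001]]
[0.39, -0.3, 0.22] row [-0.0369 -0.1743 -0.2472] [-79.47  -0.06   0.07]
[0.39, -0.3, 0.22] row [-0.0369 -0.1743 -0.2472] [10.53  0.    0.08]
```

Call:
carry_out --pt "-0.037 -0.035 -0.05 2 0 0" --pt "-0.037 -0.07 -0.1 4 0 0" --pt "-0.037 -0.105 -0.149 6 0 0" --pt "-0.037 -0.14 -0.198 8 0 0" --pt "-0.037 -0.174 -0.247 10.5 0 0" --pt "-0.037 -0.174 -0.247 10.5 0 0" --pt "-0.037 -0.174 -0.247 10.5 0 0" --pt "-0.037 -0.174 -0.247 10.5 0 0" --grip 1 --force 15

```text
t: 0.95
tool_pos: [0.3907, -0.2992, 0.2201]
orientation: [-80.3, 89.9, 111.7]
contact_force: [-0.8, -0.1, -0.0]
finger_gap: 0.999
```

Run:
```python
from h import *
import pickle
c=calibration("wrist");cv2.imwrite("pics/w1.png",grab_frame("wrist")[:,:,::-1]);pickle.dump(c,open("pics/w1.pkl","wb"));st()
print(proj([[.407,-.304,.05],[.407,-.304,0]],c))
```

```text
1.0 [ 0.39   -0.3004  0.2199] [-56.1171  89.9206 135.7394] [-0.4237 -1.05    0.8826] gap 88.14002263644362 j6 [-41.5714 -10.6494  82.195    0.0039 108.5337  36.5734]
[[322.3898 190.3146]
 [321.568  182.8631]]
```

View pics/w1.png

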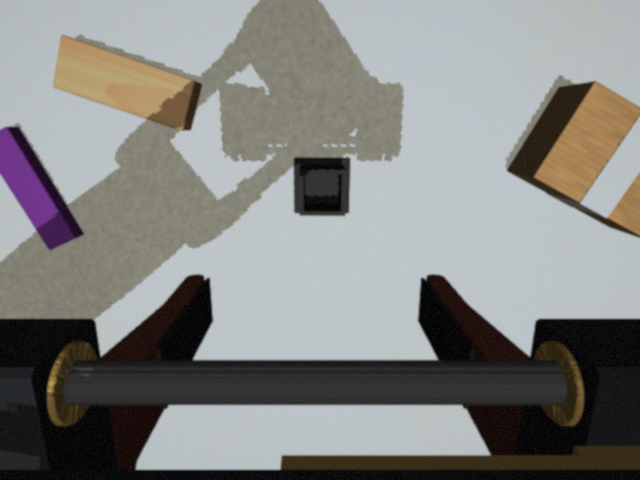

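The foot is at (322,187), square with the jaws. Measure its base plate outline.

Run:
```python
from h import *
import pickle
c=pickle.load(open("pics/w1.pkl","rb"));a=cv2.imread("pics/w1.png")
V=cv2.cvtColor(a,cv2.COLOR_BGR2HSV)[:,:,2]
uv=big((V<80).astype(np.uint8),(280,145),(370,230))
print(rect(uv,.006,c))
go([.406,-.304,.10],101.5)
```

```text
(array([ 0.4046, -0.304 ]), [53.878990173339844, 57.24091720581055], np.float32(11.969095))
[0.406, -0.304, 0.1] row [ 0.1199  0.007  -0.0151] [0.36 0.04 0.07]
```

Call:
carry_out --pt "0.05 0.007 -0.0142 0 0 0" --pt "0.1 0.007 -0.0142 0 0 0" --pt "0.14 0.007 -0.0142 0 0 0" --pt "0.17 0.007 -0.0142 0 0 0" --pt "0.19 0.007 -0.0142 0 0 0" --pt "0.198 0.007 -0.0142 0 0 0" --pt "0.198 0.007 -0.0142 0 0 0"

```text
t: 1.7
tool_pos: [0.4037, -0.3049, 0.0206]
orientation: [-49.0, 89.8, 142.7]
contact_force: [0.4, -0.3, -0.4]
finger_gap: 1.001
```

Call:
carry_out --pt "0 0 0 0 0 0" --pt "0 0 0 0 0 0" --pt "0 0 0 0 0 0" --pt "0 0 0 0 0 0" --pt "0 0 0 0 0 0" --pt "0 0 0 0 0 0" --pt "0 0 0 0 0 0" --grip -1 --force 15

```text
t: 2.4
tool_pos: [0.4037, -0.3048, 0.0207]
orientation: [-48.9, 89.8, 142.8]
contact_force: [0.1, 0.6, 0.6]
finger_gap: 0.403
```

Run:
```python
from h import *
st(); cv2.imwrite("pics/w2.png",grab_frame("wrist")[:,:,::-1]); go([.405,-.304,.12],101.5); go([.6251,-.0392,.12],87)
```

```text
2.4 [ 0.4037 -0.3048  0.0207] [-48.9023  89.7727 142.8472] [0.0786 0.6012 0.6107] gap 35.4294210562085 j6 [-40.8939  -7.4389  99.5745  -0.0148  88.0912  37.3571]
[0.405, -0.304, 0.12] row [-0.0994 -0.0008 -0.0012] [0.25 0.15 0.17]
[0.6251, -0.0392, 0.12] row [-0.0994 -0.2152 -0.2706] [14.75  0.17  0.15]
```

View pics/w2.png

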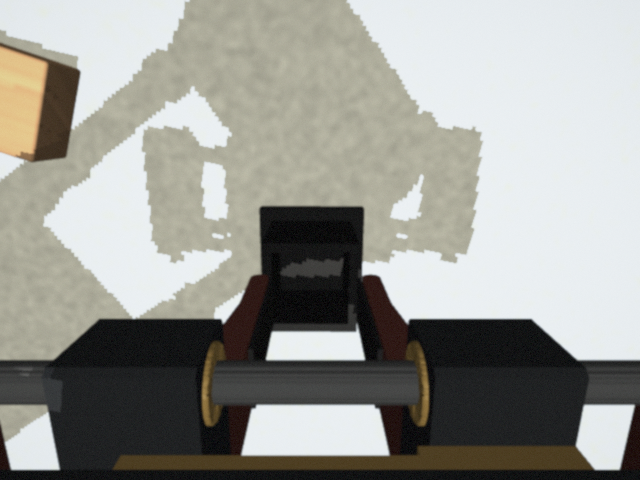

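Call:
carry_out --pt "0 0 0 0 0 0" --pt "0 0 0 0 0 0"

```text
t: 2.65
tool_pos: [0.4037, -0.3047, 0.0206]
orientation: [-48.8, 89.8, 143.0]
contact_force: [-1.3, 0.6, 0.8]
finger_gap: 0.173
```

Run:
```python
from h import *
s=ctrl.get_state();c=calibration("wrist")
p=s["tool_pos"]; print(s["finger_gap"]*88)
R=Ro.from_euler('xyz',s["orientation"],degrees=True).as_matrix()
for x in(0,-.0187,-.03): 
  for z in (-.028,-.021,0,.021): print(x,z,proj(p+R@[x,0,z],c))
```

```text
15.205924816335925
0 -0.028 [[311.831  216.1781]]
0 -0.021 [[311.8614 229.941 ]]
0 0 [[311.9494 269.8093]]
0 0.021 [[312.0331 307.6721]]
-0.0187 -0.028 [[311.5531 224.9616]]
-0.0187 -0.021 [[311.5892 239.9609]]
-0.0187 0 [[311.6931 283.2662]]
-0.0187 0.021 [[311.7914 324.1955]]
-0.03 -0.028 [[311.3575 231.1462]]
-0.03 -0.021 [[311.3978 247.0057]]
-0.03 0 [[311.5137 292.6878]]
-0.03 0.021 [[311.6229 335.718 ]]
```

Run:
```python
from h import *
st(); cv2.imwrite("pics/w3.png",grab_frame("wrist")[:,:,::-1]);cv2.imwrite("pics/s3.png",grab_frame("scene")[140:290,150:320,::-1].repeat(4,0).repeat(4,1))
```

```text
2.65 [ 0.4037 -0.3047  0.0206] [-48.7639  89.7628 142.9899] [-1.2994  0.6419  0.7507] gap 15.205924816335925 j6 [-40.8909  -7.4348  99.5809  -0.0161  88.0905  37.3559]
```

View pics/w3.png

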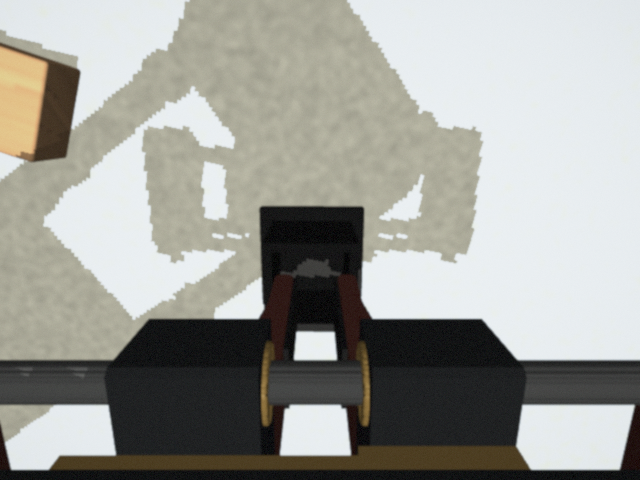

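View pics/s3.png

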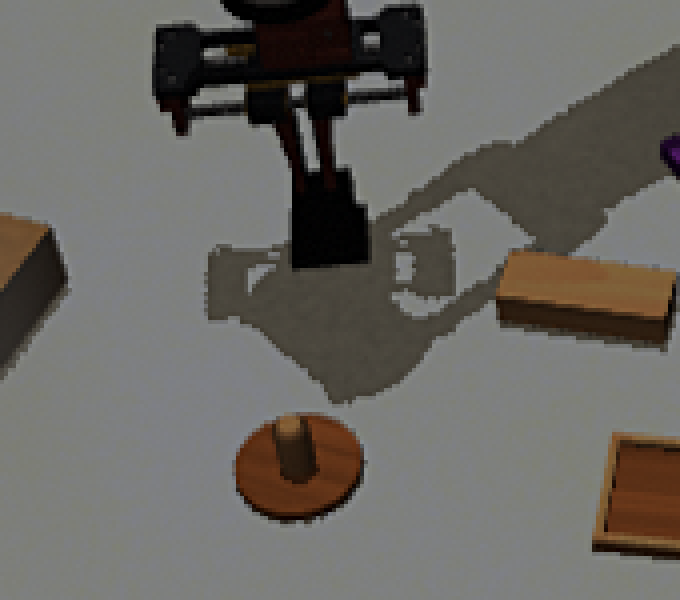

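Run:
```python
from h import *
o=[]
for n in("w2","w3"):
    a=cv2.imread(f"pics/{n}.png")[190:350,230:400]
    a=(255*(a/255.)**.4).astype(np.uint8); o.append(cv2.resize(a,None,fx=2.3,fy=2.3,interpolation=cv2.INTER_CUBIC))
cv2.imwrite("pics/z3.png",np.hstack(o))
s=cv2.imread("pics/s3.png"); cv2.imwrite("pics/z4.png",(255*(s[:320,:]/255.)**.4).astype(np.uint8))
c=calibration("scene");p=np.array([.4037,-.3047,.0206])
print((proj([p,p+[0,0,.03],[.405,-.304,0],[.405,-.304,.05]],c)-[150,140])*4)
```

```text
[[318.571  215.9588]
 [312.8202 186.0007]
 [323.033  237.3148]
 [313.5644 187.9386]]
```

View pics/z3.png

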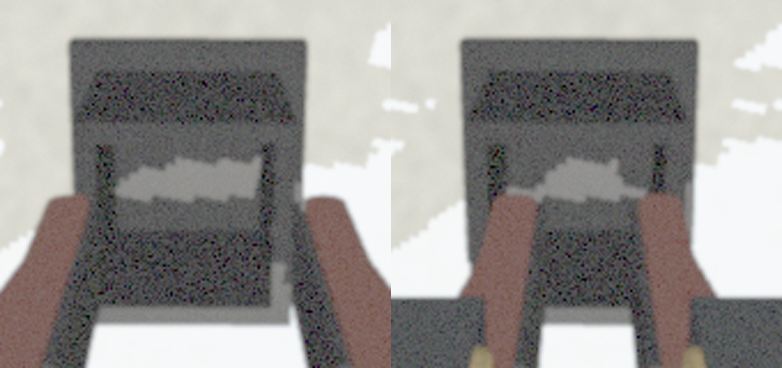

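View pics/z4.png

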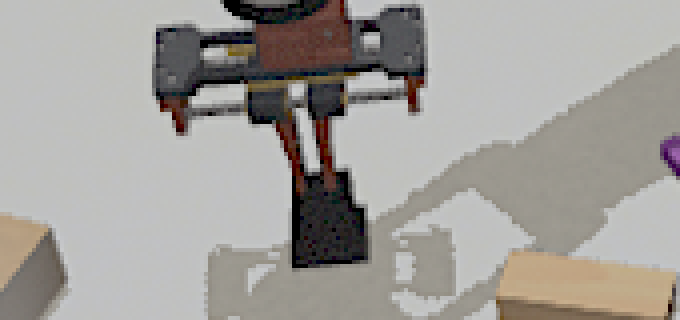

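Call:
carry_out --pt "0 0 0 0 0 0" --pt "0 0 0 0 0 0" --pt "0 0 0 0 0 0" --grip -1

```text
t: 3.05
tool_pos: [0.4037, -0.3048, 0.0206]
orientation: [-48.6, 89.8, 143.1]
contact_force: [0.2, -0.0, 0.8]
finger_gap: 0.005
```

Run:
```python
from h import *
st(); s=grab_frame("scene")[:,:,::-1]
g=lambda a:(255*(a/255.)**.45).astype(np.uint8)
cv2.imwrite("pics/s4.png",g(cv2.resize(s[160:220,200:260],None,fx=9,fy=9,interpolation=cv2.INTER_CUBIC)))
t=grab_frame("top")[:,:,::-1]; cv2.imwrite("pics/t4.png",g(t))
```

```text
3.05 [ 0.4037 -0.3048  0.0206] [-48.64    89.7621 143.1092] [ 0.233  -0.0065  0.765 ] gap 0.45184892706032653 j6 [-40.8944  -7.4334  99.5805  -0.0166  88.0903  37.3569]
```

View pics/s4.png

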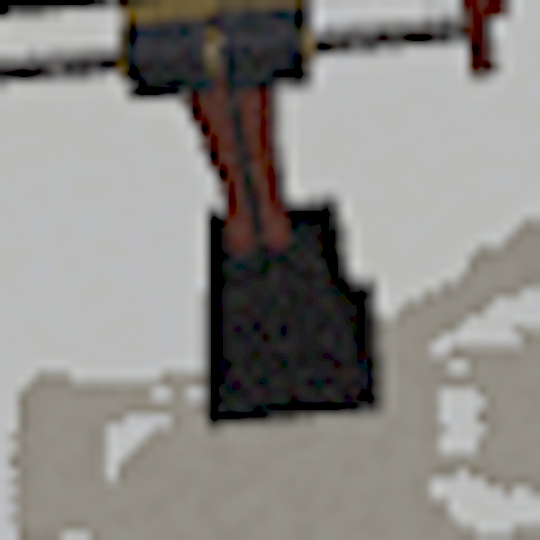

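View pics/t4.png

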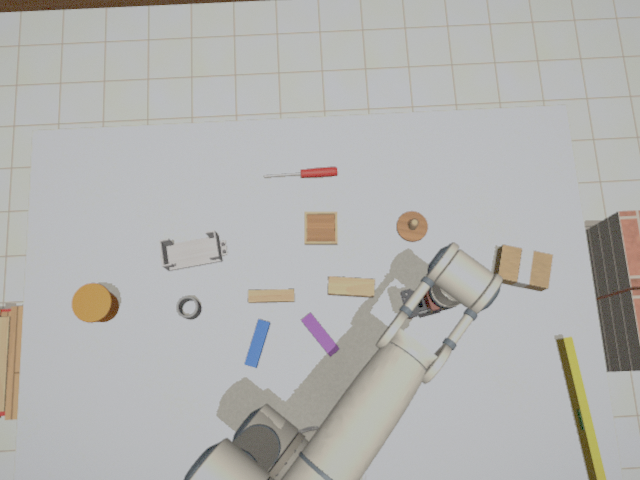

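Call:
carry_out --pt "0 0 0 0 0 0" --pt "0 0 0 0 0 0" --pt "0 0 0 0 0 0" --pt "0 0 0 0 0 0" --pt "0 0 0 0 0 0" --pt "0 0 0 0 0 0" --pt "0 0 0 0 0 0" --grip 1

```text
t: 3.85
tool_pos: [0.4037, -0.3048, 0.0206]
orientation: [-48.8, 89.8, 143.0]
contact_force: [-0.7, 0.1, 0.5]
finger_gap: 0.603
```

Run:
```python
from h import *
st(); c=calibration("wrist"); a=grab_frame("wrist")[:,:,::-1]
g=lambda a:(255*(a/255.)**.45).astype(np.uint8)
cv2.imwrite("pics/w5.png",g(cv2.resize(a[190:350,200:420],None,fx=3,fy=3,interpolation=cv2.INTER_CUBIC)))
```

```text
3.85 [ 0.4037 -0.3048  0.0206] [-48.7543  89.7689 142.9981] [-0.6918  0.1049  0.4717] gap 53.09083927315033 j6 [-40.8923  -7.4366  99.5792  -0.0157  88.0879  37.3558]
```

View pics/w5.png

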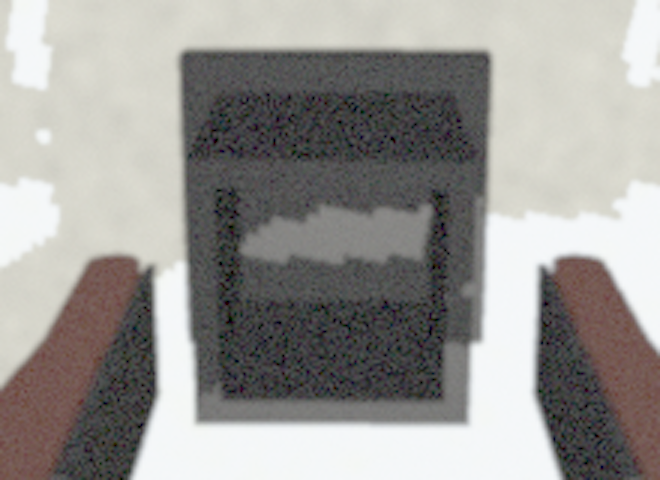

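The fingers shut completely without touching the foot, which didn't move. So the real fingertips seem to be about 30 mm above the reported TCP. I'll check this before going on: open wide, lower a little, and look.

Call:
carry_out --pt "0 0 0 0 0 0" --pt "0 0 0 0 0 0" --pt "0 0 0 0 0 0" --pt "0 0 0 0 0 0" --pt "0 0 0 0 0 0" --pt "0.005 0 0 0 0 0" --pt "0.01 0 0 0 0 0" --pt "0.01 0 0 0 0 0" --grip 1

```text
t: 4.7
tool_pos: [0.4031, -0.3042, 0.0093]
orientation: [-50.4, 89.7, 141.3]
contact_force: [-0.2, -0.0, -0.9]
finger_gap: 1.0
```

Run:
```python
from h import *
st(); s=grab_frame("scene")[:,:,::-1]; S=ctrl.get_state()
g=lambda a:(255*(a/255.)**.45).astype(np.uint8)
cv2.imwrite("pics/s6.png",g(cv2.resize(s[160:220,190:270],None,fx=9,fy=9,interpolation=cv2.INTER_CUBIC)))
R=Ro.from_euler('xyz',S["orientation"],degrees=True).as_matrix();c=calibration("scene")
for x in(0,-.03):
  for y in (-.044,.044): print(x,y,(proj(S["tool_pos"]+R@[x,y,0],c)-[190,160])*9)
```

```text
4.7 [ 0.4031 -0.3042  0.0093] [-50.4253  89.651  141.3233] [-0.1736 -0.0228 -0.9243] gap 87.96007451141611 j6 [-40.8938  -7.0405 100.389   -0.0135  87.0002  37.3583]
0 -0.044 [[499.7805 315.3079]]
0 0.044 [[224.6771 342.2532]]
-0.03 -0.044 [[488.8307 248.9067]]
-0.03 0.044 [[209.2682 275.9255]]
```

View pics/s6.png

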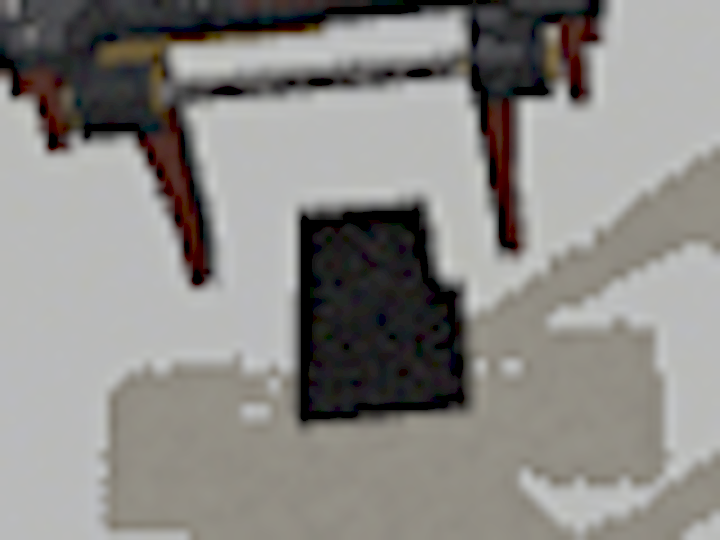

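The scene view shows the tips about 28 mm above the reported TCP. The lateral position is fine. I'll calibrate the height with a soft touch on the bench around the foot.

Call:
carry_out --pt "0.008 0 0 0 0 0" --pt "0.016 0 0 0 0 0" --pt "0.024 0 0 0 0 0" --pt "0.03 0 0 0 0 0" --pt "0.03 0 0 0 0 0"

```text
t: 5.25
tool_pos: [0.4024, -0.3036, -0.0218]
orientation: [-50.9, 89.5, 140.8]
contact_force: [0.2, -0.3, 0.4]
finger_gap: 1.001
```

Call:
carry_out --pt "0.002 0 0 0 0 0" --pt "0.004 0 0 0 0 0" --pt "0.004 0 0 0 0 0"

```text
t: 5.55
tool_pos: [0.4023, -0.3036, -0.0259]
orientation: [-50.9, 89.5, 140.9]
contact_force: [-0.4, 0.3, -0.5]
finger_gap: 1.0
```

Call:
carry_out --pt "0.0015 0 0 0 0 0" --pt "0.003 0 0 0 0 0" --pt "0.003 0 0 0 0 0"

```text
t: 5.85
tool_pos: [0.4022, -0.3035, -0.0291]
orientation: [-50.8, 89.5, 141.0]
contact_force: [-0.7, 0.4, -0.7]
finger_gap: 0.999
```

Run:
```python
from h import *
st(); s=grab_frame("scene")[:,:,::-1]; S=ctrl.get_state()
g=lambda a:(255*(a/255.)**.45).astype(np.uint8)
cv2.imwrite("pics/s7.png",g(cv2.resize(s[160:220,190:270],None,fx=9,fy=9,interpolation=cv2.INTER_CUBIC)))
```

```text
5.85 [ 0.4022 -0.3035 -0.0291] [-50.7879  89.522  140.9649] [-0.6694  0.413  -0.6708] gap 87.89847171532752 j6 [-40.8955  -5.4106 102.9043  -0.0156  82.9841  37.3537]
```

View pics/s7.png

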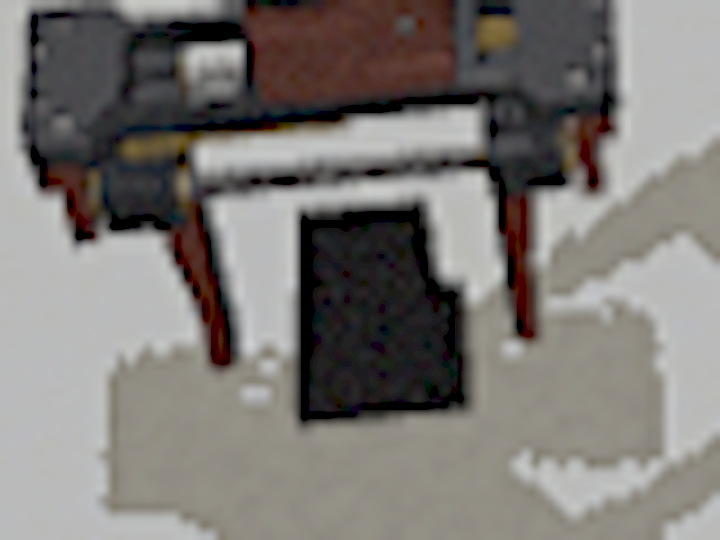

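Call:
carry_out --pt "0.001 0 0 0 0 0" --pt "0.002 0 0 0 0 0" --pt "0.002 0 0 0 0 0"

```text
t: 6.2
tool_pos: [0.4022, -0.3035, -0.0312]
orientation: [-51.0, 89.5, 140.7]
contact_force: [-0.4, 0.6, -0.6]
finger_gap: 1.0
```

Call:
carry_out --pt "0.001 0 0 0 0 0" --pt "0.002 0 0 0 0 0" --pt "0.002 0 0 0 0 0"

```text
t: 6.5
tool_pos: [0.402, -0.3033, -0.0334]
orientation: [-51.2, 89.5, 140.5]
contact_force: [-0.1, 0.9, -0.1]
finger_gap: 0.996
```

Call:
carry_out --pt "0.001 0 0 0 0 0" --pt "0.002 0 0 0 0 0" --pt "0.002 0 0 0 0 0"

```text
t: 6.8
tool_pos: [0.4019, -0.3032, -0.0356]
orientation: [-50.9, 89.5, 140.8]
contact_force: [0.4, 0.3, 0.2]
finger_gap: 0.999
```

Call:
carry_out --pt "0.001 0 0 0 0 0" --pt "0.002 0 0 0 0 0" --pt "0.002 0 0 0 0 0"

```text
t: 7.1
tool_pos: [0.4018, -0.3031, -0.0378]
orientation: [-51.0, 89.5, 140.7]
contact_force: [0.9, 0.6, -0.2]
finger_gap: 0.999
```

Run:
```python
from h import *
st(); s=grab_frame("scene")[:,:,::-1]; S=ctrl.get_state()
g=lambda a:(255*(a/255.)**.45).astype(np.uint8)
cv2.imwrite("pics/s8.png",g(cv2.resize(s[160:220,190:270],None,fx=9,fy=9,interpolation=cv2.INTER_CUBIC)))
a=grab_frame("wrist")[:,:,::-1];cv2.imwrite("pics/w8.png",g(a))
```

```text
7.1 [ 0.4018 -0.3031 -0.0378] [-51.0145  89.4557 140.7342] [ 0.888   0.5923 -0.1578] gap 87.87069830321332 j6 [-40.8961  -4.9813 103.4262  -0.0156  82.0992  37.3575]
```

View pics/s8.png

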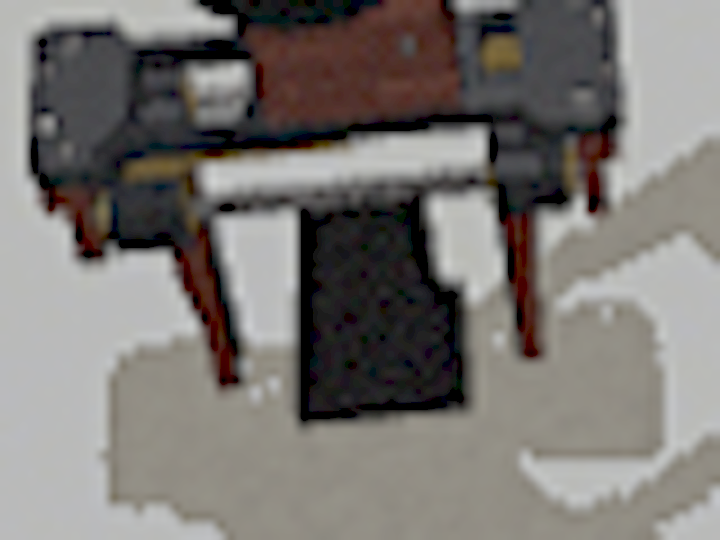

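View pics/w8.png

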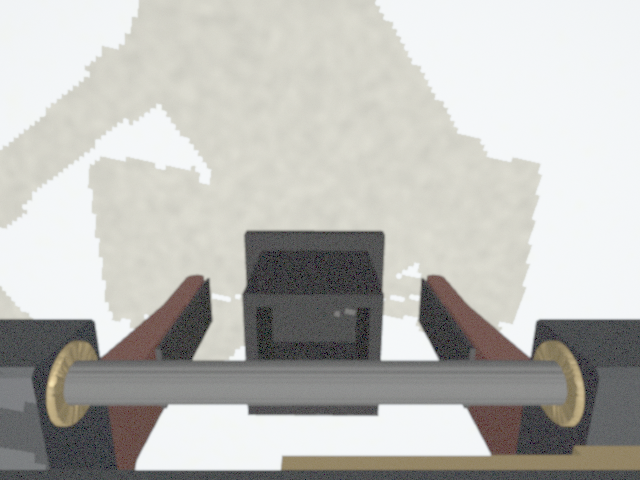

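Call:
carry_out --pt "-0.008 0 0 0 0 0" --pt "-0.014 0 0 0 0 0" --pt "-0.014 0 0 0 0 0"

```text
t: 7.5
tool_pos: [0.4028, -0.304, -0.0219]
orientation: [-50.0, 89.6, 141.7]
contact_force: [0.6, 0.5, 0.3]
finger_gap: 1.001
```

Call:
carry_out --pt "0 0 0 0 0 0" --pt "0 0 0 0 0 0" --pt "0 0 0 0 0 0" --pt "0 0 0 0 0 0" --pt "0 0 0 0 0 0" --pt "0 0 0 0 0 0" --pt "0 0 0 0 0 0" --pt "0 0 0 0 0 0" --grip -1 --force 15

```text
t: 8.3
tool_pos: [0.4028, -0.304, -0.022]
orientation: [-50.5, 89.6, 141.2]
contact_force: [0.5, -0.0, -0.9]
finger_gap: 0.478
```

Run:
```python
from h import *
st(); g=lambda a:(255*(a/255.)**.45).astype(np.uint8)
a=grab_frame("wrist")[:,:,::-1];cv2.imwrite("pics/w9.png",g(a))
s=grab_frame("scene")[:,:,::-1]
cv2.imwrite("pics/s9.png",g(cv2.resize(s[160:220,190:270],None,fx=9,fy=9,interpolation=cv2.INTER_CUBIC)))
```

```text
8.3 [ 0.4028 -0.304  -0.022 ] [-50.5171  89.6139 141.2353] [ 0.4652 -0.0168 -0.9053] gap 42.1014997637615 j6 [-40.8947  -5.7369 102.4621  -0.0144  83.6607  37.3545]
```

View pics/w9.png

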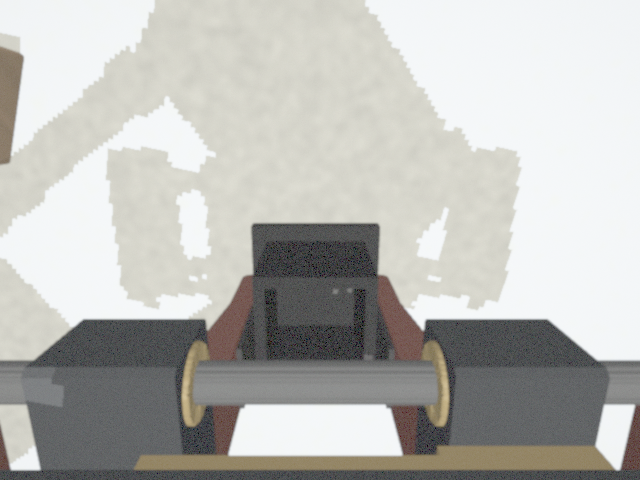

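View pics/s9.png

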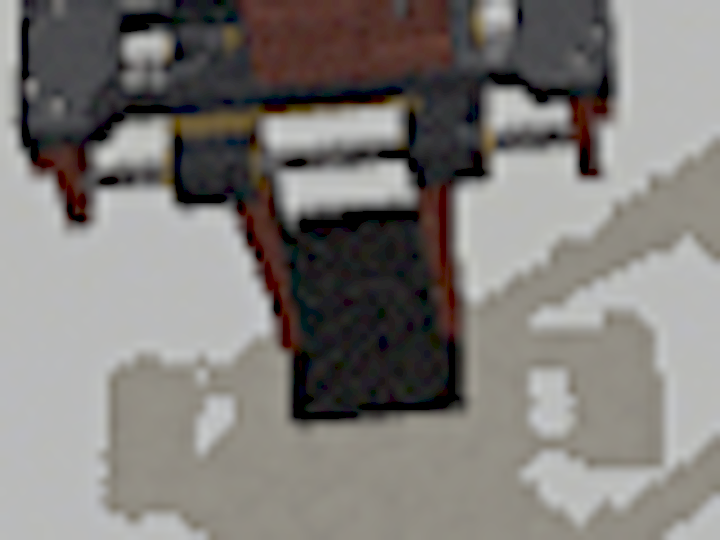

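Gripped at 42.1 mm on the socket. With the foot on the bench the reported z is −0.022, so I'll use that as the height reference. Lift.

Call:
carry_out --pt "-0.01 0 0 0 0 0" --pt "-0.04 0 0 0 0 0" --pt "-0.08 0 0 0 0 0" --pt "-0.1 0 0 0 0 0" --pt "-0.1 0 0 0 0 0"

```text
t: 8.9
tool_pos: [0.4051, -0.306, 0.0828]
orientation: [115.1, 89.9, -53.2]
contact_force: [-0.4, 0.1, -1.0]
finger_gap: 0.478
```

Run:
```python
from h import *
st(); go([.6245,-.0392,.075],87)
g=lambda a:(255*(a/255.)**.45).astype(np.uint8)
cv2.imwrite("pics/w10.png",g(grab_frame("wrist")[:,:,::-1]))
```

```text
8.9 [ 0.4051 -0.306   0.0828] [115.0824  89.9338 -53.1667] [-0.3574  0.1465 -1.0255] gap 42.02345165607798 j6 [-40.8902  -8.9805  94.6138  -0.0141  94.302   37.3579]
[0.6245, -0.0392, 0.075] row [ 0.0077 -0.2165 -0.2691] [14.75 -0.04 -0.06]
```

View pics/w10.png

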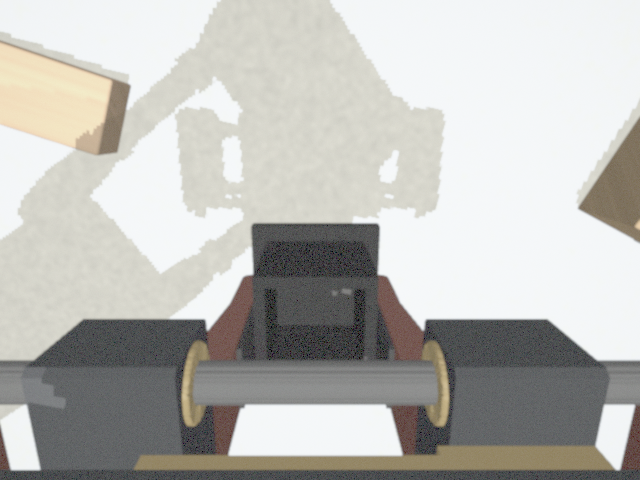

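Call:
carry_out --pt "0 -0.03 -0.038 2 0 0" --pt "0 -0.06 -0.075 4 0 0" --pt "0 -0.09 -0.112 6 0 0" --pt "0 -0.12 -0.149 8 0 0" --pt "0 -0.15 -0.186 10 0 0" --pt "0 -0.18 -0.223 12 0 0" --pt "0 -0.205 -0.254 14 0 0" --pt "0 -0.2165 -0.269 14.7 0 0"

```text
t: 9.75
tool_pos: [0.6236, -0.035, 0.0767]
orientation: [-22.3, 89.6, 154.9]
contact_force: [-0.1, 0.2, -1.3]
finger_gap: 0.476
```

Run:
```python
from h import *
st(); go([.6245,-.0392,.02],87)
g=lambda a:(255*(a/255.)**.45).astype(np.uint8)
c=calibration("wrist")
a=grab_frame("wrist")[:,:,::-1];cv2.imwrite("pics/w11.png",g(a))
print(proj([[.6251,-.0392,.012]],c))
```

```text
9.75 [ 0.6236 -0.035   0.0767] [-22.2507  89.6034 154.9066] [-0.0659  0.1699 -1.3177] gap 41.927974432541156 j6 [-6.4113  9.6496 76.5342  0.1274 94.1919 86.4403]
[0.6245, -0.0392, 0.02] row [ 0.0567  0.0043 -0.0015] [0.16 0.37 0.15]
[[319.2762 234.4296]]
```

View pics/w11.png

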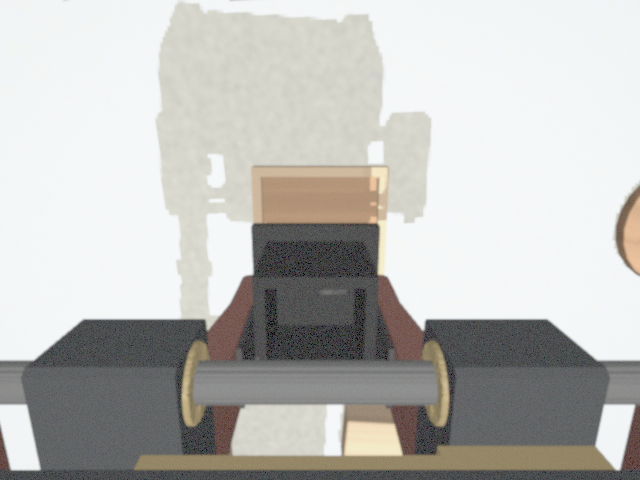

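Call:
carry_out --pt "0.03 0.0043 -0.0015 0 0.3 0" --pt "0.055 0.0043 -0.0015 0 0.3 0" --pt "0.07 0.0043 -0.0015 0 0.3 0" --pt "0.08 0.0043 -0.0015 0 0.3 0" --pt "0.087 0.0043 -0.0015 0 0.3 0" --pt "0.087 0.0043 -0.0015 0 0.3 0"

```text
t: 10.4
tool_pos: [0.6247, -0.038, -0.0111]
orientation: [-65.8, 89.8, 111.4]
contact_force: [0.3, 0.0, -0.5]
finger_gap: 0.477
```

Call:
carry_out --pt "0.0015 0 0 0 0 0" --pt "0.003 0 0 0 0 0" --pt "0.003 0 0 0 0 0"

```text
t: 10.7
tool_pos: [0.6251, -0.0381, -0.0135]
orientation: [-81.8, 89.8, 95.4]
contact_force: [-0.4, 0.3, -0.7]
finger_gap: 0.475
```

Call:
carry_out --pt "0.0015 0 0 0 0 0" --pt "0.003 0 0 0 0 0" --pt "0.003 0 0 0 0 0"

```text
t: 11.0
tool_pos: [0.6255, -0.0381, -0.016]
orientation: [-98.0, 89.8, 79.2]
contact_force: [0.6, 0.5, 2.0]
finger_gap: 0.481
```

Run:
```python
from h import *
st()
g=lambda a:(255*(a/255.)**.6).astype(np.uint8)
s=grab_frame("scene")[:,:,::-1]
cv2.imwrite("pics/s12.png",g(cv2.resize(s[215:295,270:370],None,fx=7,fy=7,interpolation=cv2.INTER_CUBIC)))
```

```text
11.0 [ 0.6255 -0.0381 -0.016 ] [-97.9661  89.7996  79.225 ] [0.5673 0.5345 1.9502] gap 42.309892456274405 j6 [-6.7218 12.1906 83.2119  0.2008 84.5833 86.0681]
```

View pics/s12.png

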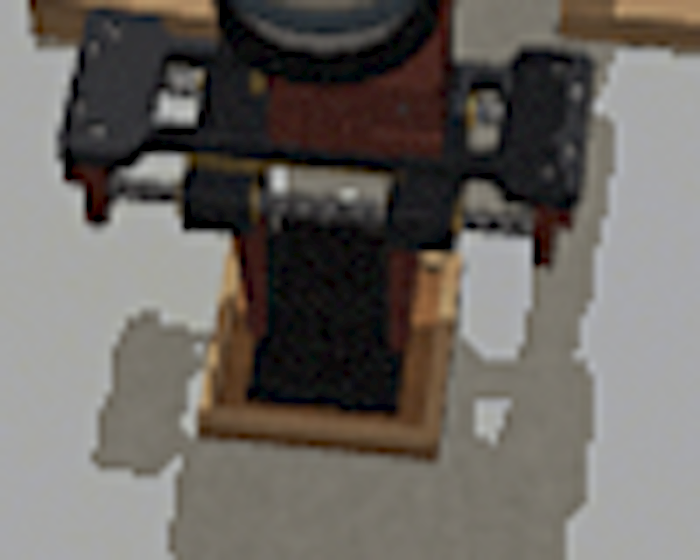

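Seated in the tray with contact at exactly the expected height, so the height reference holds. Release, rise, and head for the wide batten.

Call:
carry_out --pt "0 0 0 0 0 0" --pt "0 0 0 0 0 0" --pt "0 0 0 0 0 0" --pt "0 0 0 0 0 0" --pt "-0.02 0 0 0 0 0" --pt "-0.06 0 0 0 0 0" --pt "-0.1 0 0 0 0 0" --pt "-0.14 0 0 0 0 0" --grip 1

```text
t: 11.85
tool_pos: [0.6251, -0.0385, 0.1253]
orientation: [-89.2, 89.8, 88.0]
contact_force: [0.3, 0.8, -0.1]
finger_gap: 0.997
```

Run:
```python
from h import *
st(); go([.44,-.109,.17],173.4)
g=lambda a:(255*(a/255.)**.6).astype(np.uint8)
s=grab_frame("scene")[:,:,::-1]
cv2.imwrite("pics/s13.png",g(cv2.resize(s[215:295,270:370],None,fx=7,fy=7,interpolation=cv2.INTER_CUBIC)))
```

```text
11.85 [ 0.6251 -0.0385  0.1253] [-89.2051  89.7982  87.9883] [ 0.3357  0.7589 -0.1052] gap 87.77161653417264 j6 [-6.7655  9.0574 72.2656  0.2034 98.6937 86.0718]
[0.44, -0.109, 0.17] row [-0.045   0.0793  0.1814] [-86.21  -0.15   0.16]
```

View pics/s13.png

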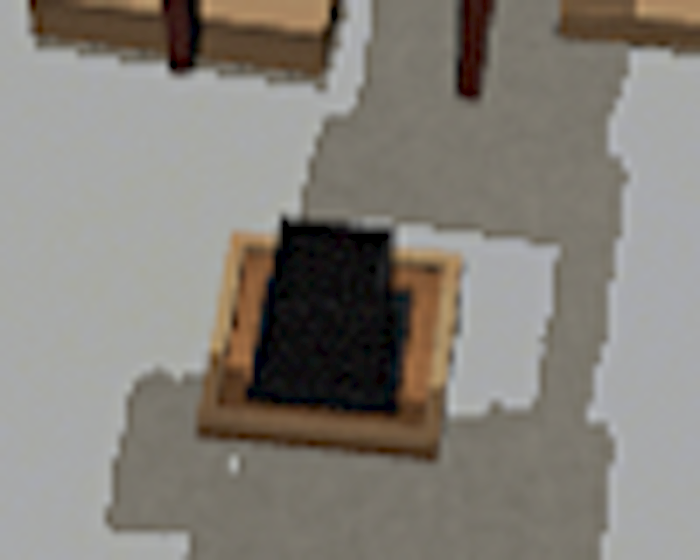

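Call:
carry_out --pt "0 0.016 0.036 -8 0 0" --pt "0 0.032 0.073 -16 0 0" --pt "0 0.048 0.109 -24 0 0" --pt "0 0.064 0.145 -32 0 0" --pt "0 0.079 0.181 -40 0 0" --pt "0 0.079 0.181 -48 0 0" --pt "0 0.079 0.181 -56 0 0" --pt "0 0.079 0.181 -64 0 0"

```text
t: 12.7
tool_pos: [0.4431, -0.1092, 0.1321]
orientation: [126.8, 89.3, 8.3]
contact_force: [-1.3, 0.3, -0.2]
finger_gap: 1.0
```

Run:
```python
from h import *
go([.462,-.11,.125],173.4)
```

```text
[0.462, -0.11, 0.125] row [ 0.0074  0.017  -0.0082] [-21.91  -0.32  -0.67]
```

Call:
carry_out --pt "0.004 0.017 -0.0082 -8 -0.1 -0.2" --pt "0.007 0.017 -0.0082 -16 -0.2 -0.5" --pt "0.007 0.017 -0.0082 -21.9 -0.3 -0.7" --pt "0.007 0.017 -0.0082 -21.9 -0.3 -0.7"

```text
t: 13.1
tool_pos: [0.462, -0.11, 0.125]
orientation: [-121.2, 89.9, 142.2]
contact_force: [0.0, -0.0, -0.7]
finger_gap: 1.001
```

Run:
```python
from h import *
import pickle
st(); c=calibration("wrist");a=grab_frame("wrist")[:,:,::-1];cv2.imwrite("pics/w14.png",a);pickle.dump(c,open("pics/w14.pkl","wb"))
print(proj([[.4617,-.1089,.028]],c)); go([.462,-.109,.02],173.4)
```

```text
13.1 [ 0.462 -0.11   0.125] [-121.209    89.9349  142.2319] [ 0.0325 -0.0258 -0.6648] gap 88.09284130070215 j6 [-17.515  -14.4105  95.0441   0.0228  99.4275 -10.9522]
[[313.5512 221.9604]]
[0.462, -0.109, 0.02] row [ 0.1052 -0.0001 -0.001 ] [-0.14 -0.03  0.03]
```

View pics/w14.png

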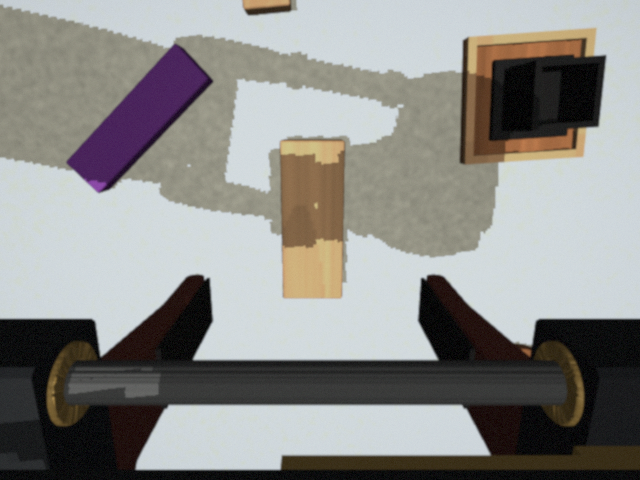

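The batten at (313,219) is aligned and matches the prediction. Descend.

Call:
carry_out --pt "0.045 0 -0.001 0 0 0" --pt "0.09 0 -0.001 0 0 0" --pt "0.12 0 -0.001 0 0 0" --pt "0.14 0 -0.001 0 0 0" --pt "0.152 0 -0.001 0 0 0" --pt "0.158 0 -0.001 0 0 0" --pt "0.158 0 -0.001 0 0 0"

```text
t: 13.85
tool_pos: [0.4621, -0.1089, -0.0328]
orientation: [-132.1, 89.9, 131.1]
contact_force: [-0.2, -0.0, 0.3]
finger_gap: 0.996
```

Call:
carry_out --pt "0 0 0 0 0 0" --pt "0 0 0 0 0 0" --pt "0 0 0 0 0 0" --pt "0 0 0 0 0 0" --pt "0 0 0 0 0 0" --pt "0 0 0 0 0 0" --pt "0 0 0 0 0 0" --pt "0 0 0 0 0 0" --grip -1 --force 20

```text
t: 14.65
tool_pos: [0.4621, -0.109, -0.0326]
orientation: [-129.7, 89.9, 133.5]
contact_force: [-0.7, 0.7, 1.6]
finger_gap: 0.52
```

Call:
carry_out --pt "-0.02 0 0 0 0 0" --pt "-0.06 0 0 0 0 0" --pt "-0.1 0 0 0 0 0" --pt "-0.13 0 0 0 0 0" --pt "-0.13 0 0 0 0 0"

```text
t: 15.15
tool_pos: [0.4647, -0.1098, 0.1027]
orientation: [82.9, 89.5, -13.9]
contact_force: [0.2, 0.4, -0.5]
finger_gap: 0.522
```

Run:
```python
from h import *
st(); a=grab_frame("wrist")[:,:,::-1];cv2.imwrite("pics/w15.png",a)
go([.5,.23,.12],165);go([.5,.23,.12],-15)
```

```text
15.15 [ 0.4647 -0.1098  0.1027] [ 82.9084  89.5395 -13.8839] [ 0.2269  0.4458 -0.5076] gap 45.97052644034438 j6 [-17.4005 -14.466   97.3508   0.0284  96.6556 -10.6049]
[0.5, 0.23, 0.12] row [-0.0204 -0.0039 -0.3414] [ 8.21 -0.   -0.23]
[0.5, 0.23, 0.12] row [-0.0204 -0.0039 -0.3414] [ 8.21 -0.   -0.23]
```

View pics/w15.png

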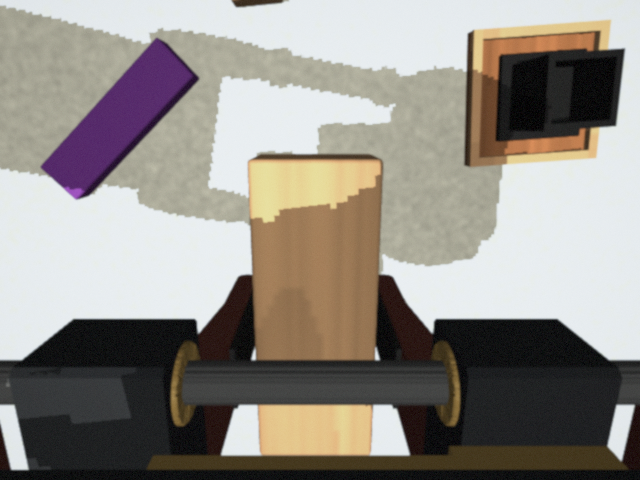

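Run:
```python
from h import *
c=calibration("top")
print(ray([[145+95/4,205+263/4],[145+310/4,205+222/4],[145+62/4,205+147/4],[145+283/4,205+105/4],[192,251]],.008,c))
```

```text
[[0.5298 0.3653]
 [0.5499 0.2239]
 [0.6094 0.3873]
 [0.6305 0.2404]
 [0.5798 0.304 ]]
```

Run:
```python
from h import *
go([.565,.185,.13],188.1)
```

```text
[0.565, 0.185, 0.13] row [-0.0301  0.0661 -0.3044] [-14.89   0.04  -0.23]
```

Call:
carry_out --pt "-0.01 0.01 -0.043 -2 0 0" --pt "-0.02 0.02 -0.087 -4 0 0" --pt "-0.03 0.03 -0.13 -6 0 0" --pt "-0.03 0.038 -0.174 -8 0 0" --pt "-0.03 0.048 -0.217 -10 0 0" --pt "-0.03 0.057 -0.261 -12 0 0" --pt "-0.03 0.066 -0.304 -14.9 0 -0.2" --pt "-0.03 0.066 -0.304 -14.9 0 -0.2"

```text
t: 16.0
tool_pos: [0.5641, 0.1891, 0.1257]
orientation: [-93.8, 89.7, -175.4]
contact_force: [-0.5, -0.4, -1.0]
finger_gap: 0.523
```

Run:
```python
from h import *
import pickle
st(); c=calibration("wrist");a=grab_frame("wrist")[:,:,::-1];cv2.imwrite("pics/w16.png",a);pickle.dump(c,open("pics/w16.pkl","wb"))
print(proj([[.5745,.2995,.008]],c))
```

```text
16.0 [0.5641 0.1891 0.1257] [ -93.8249   89.7086 -175.3552] [-0.5055 -0.3673 -0.9827] gap 45.99026461939447 j6 [15.2185  4.4997 77.1383  0.0541 98.6485  6.7569]
[[352.3534  70.0466]]
```

View pics/w16.png

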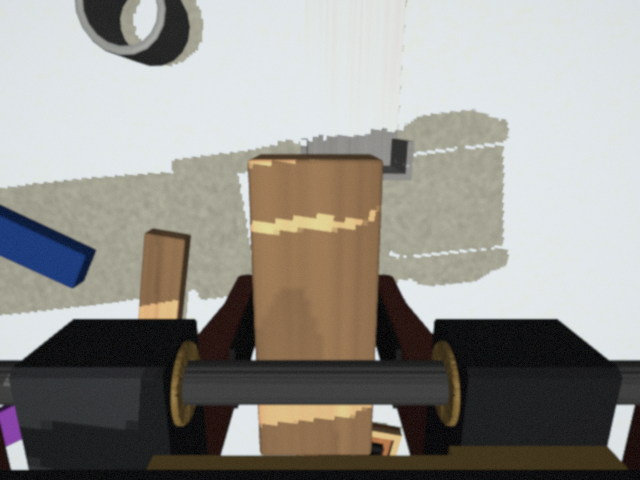

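Run:
```python
from h import *
a=cv2.imread("pics/w16.png")[0:190,250:450].astype(float)
b=np.clip((a-180)*3.4,0,255).astype(np.uint8)
cv2.imwrite("pics/z16.png",cv2.resize(b,None,fx=3,fy=3,interpolation=cv2.INTER_CUBIC))
```

```text
(no output)
```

View pics/z16.png

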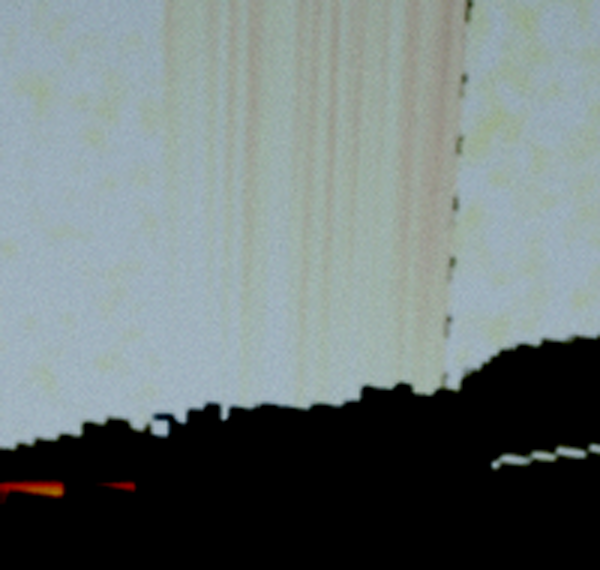

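Run:
```python
from h import *
import pickle
c=pickle.load(open("pics/w16.pkl","rb"))
L=ray([[305.3,2],[306,110]],.008,c);R=ray([[406,2],[398.3,125]],.008,c)
print(L,R)
for P in(L,R):
    d=P[0]-P[1];print(np.degrees(np.arctan2(d[1],d[0])))
d=R[0]-R[1];d/=np.hypot(*d);n=np.array([d[1],-d[0]])
print("width",(L-R[0])@n, "mid offset of prior centre",(np.array([.5745,.2995])-R[0])@n)
c=calibration("top");a=cv2.imread("pics/top0.png")[225:285,150:240].astype(float)
cv2.imwrite("pics/z17.png",cv2.resize(np.clip((a-20)*1.8,0,255).astype(np.uint8),None,fx=8,fy=8,interpolation=cv2.INTER_CUBIC))
```

```text
[[0.535  0.3379]
 [0.5455 0.2675]] [[0.6036 0.348 ]
 [0.6146 0.267 ]]
98.52221090351611
97.74464627817349
width [-0.0693 -0.0683] mid offset of prior centre -0.03533479528892277
```

View pics/z17.png

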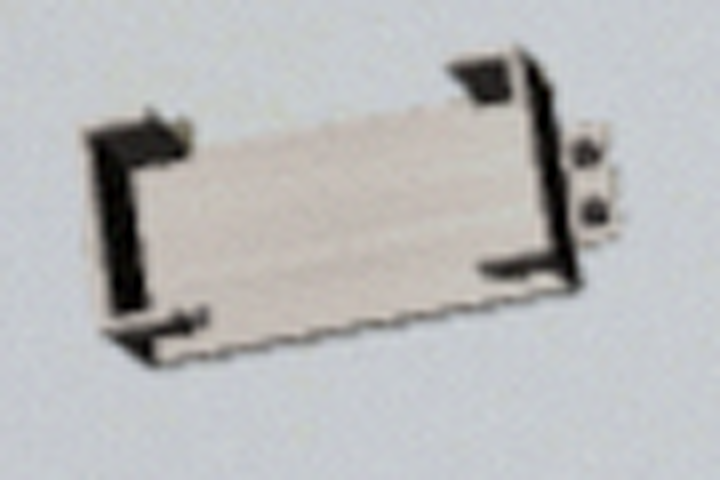

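Run:
```python
from h import *
c=calibration("top")
P=ray(np.array([[152,365],[578,288]])/8+[150,225]-.45,.004,c);print(P,np.hypot(*(P[1]-P[0])))
th=np.radians(98.1);d=np.array([np.cos(th),np.sin(th)]);n=np.array([d[1],-d[0]])
print(P.mean(0)+n*.035)
# guide tops at z=.066/.074 : outer corners
Q=np.array([[85,128],[520,45],[102,325],[578,285]])/8+[150,225]-.45
for z in(.066,.074):
    G=ray(Q[:3],z,c);print(z,G,np.hypot(*(G[1]-G[0])),np.hypot(*(G[2]-G[0])),(G[0]+G[1])/2-n*np.hypot(*(G[2]-G[0]))/2)
go([.574,.299,.12],188.1)
```

```text
[[0.5322 0.3668]
 [0.5507 0.2263]] 0.1417406081607636
[0.5761 0.3015]
0.066 [[0.5982 0.3732]
 [0.6184 0.2339]
 [0.5336 0.3675]] 0.14072047307377744 0.06481032007122559 [0.5762 0.299 ]
0.074 [[0.5962 0.3712]
 [0.6162 0.2326]
 [0.532  0.3655]] 0.1399743551634733 0.06446668748158578 [0.5743 0.2973]
[0.574, 0.299, 0.12] row [ 0.0059  0.0263 -0.1098] [0.22 0.07 0.29]
```

Call:
carry_out --pt "0.002 0.007 -0.03 0 0 0" --pt "0.003 0.014 -0.06 0 0 0" --pt "0.004 0.02 -0.085 0 0 0.2" --pt "0.006 0.0265 -0.104 0.2 0 0.3" --pt "0.006 0.0268 -0.11 0.2 0 0.3" --pt "0.006 0.0268 -0.11 0.2 0 0.3"

```text
t: 16.65
tool_pos: [0.5739, 0.2985, 0.1187]
orientation: [-36.7, 89.8, -118.6]
contact_force: [0.4, -0.1, -1.1]
finger_gap: 0.523
```

Run:
```python
from h import *
st(); go([.575,.2995,.04],188.1)
s=grab_frame("scene")[:,:,::-1]
cv2.imwrite("pics/s18.png",cv2.resize(s[150:290,380:520],None,fx=4.2,fy=4.2,interpolation=cv2.INTER_CUBIC))
```

```text
16.65 [0.5739 0.2985 0.1187] [ -36.7283   89.8378 -118.6207] [ 0.4253 -0.1404 -1.1222] gap 46.00782199330031 j6 [24.5257 12.4417 69.1274 -0.0984 98.5606 16.4036]
[0.575, 0.2995, 0.04] row [ 0.0787  0.0013 -0.001 ] [0.01 0.13 0.1 ]
```

View pics/s18.png

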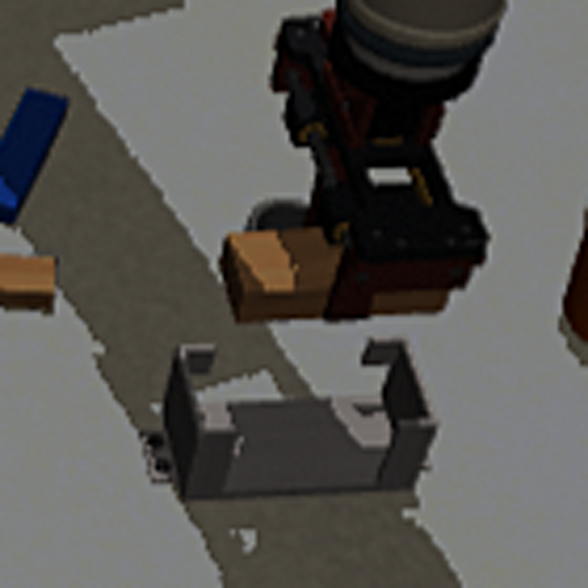

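Call:
carry_out --pt "0.03 0.0013 -0.001 0 0.1 0.1" --pt "0.055 0.0013 -0.001 0 0.1 0.1" --pt "0.072 0.0013 -0.001 0 0.1 0.1" --pt "0.072 0.0013 -0.001 0 0.1 0.1"

```text
t: 17.1
tool_pos: [0.5737, 0.297, 0.0438]
orientation: [-62.5, 89.7, -144.5]
contact_force: [-0.3, -0.2, -1.5]
finger_gap: 0.521
```

Run:
```python
from h import *
st(); go([.575,.2995,.0],188.1)
s=grab_frame("scene")[:,:,::-1]
cv2.imwrite("pics/s19.png",cv2.resize(s[180:280,400:500],None,fx=5.8,fy=5.8,interpolation=cv2.INTER_CUBIC))
cv2.imwrite("pics/w19.png",grab_frame("wrist")[:,:,::-1])
```

```text
17.1 [0.5737 0.297  0.0438] [ -62.5476   89.7014 -144.5458] [-0.2542 -0.2246 -1.4535] gap 45.82217246769734 j6 [24.3904 13.5179 75.5    -0.0573 91.2751 16.3874]
[0.575, 0.2995, 0.0] row [ 0.0438  0.0018 -0.0024] [-0.1   0.14  0.27]
```

View pics/s19.png

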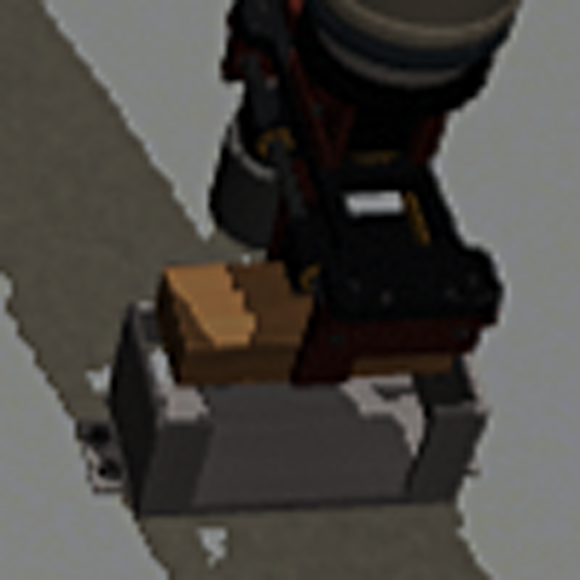

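View pics/w19.png

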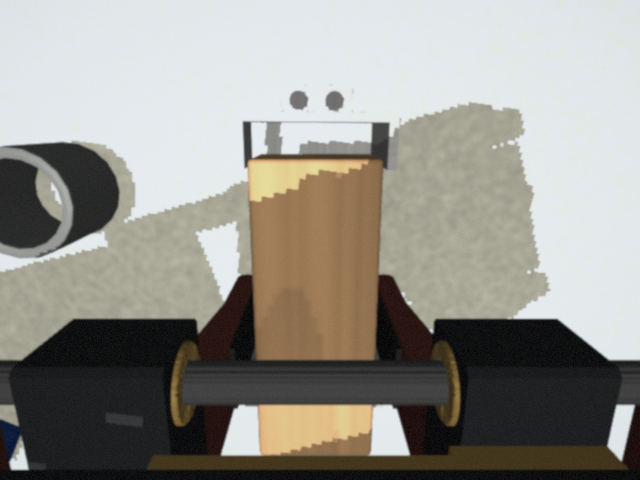

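Run:
```python
from h import *
c=calibration("wrist");s=ctrl.get_state()
th=np.radians(98.1);d=np.array([np.cos(th),np.sin(th)])
n=np.array([d[1],-d[0]])
for z in(.066,.074):
    P=ray([[246,122],[388,122]],z,c); print(z,P,(P-s["tool_pos"][:2])@d,(P-s["tool_pos"][:2])@n)
for z in(.100,.104):
    P=ray([[250,157],[382,157]],z,c); print(z,P,(P-s["tool_pos"][:2])@d,(P-s["tool_pos"][:2])@n)
```

```text
0.066 [[0.5371 0.3645]
 [0.5965 0.3729]] [0.0709 0.0708] [-0.0288  0.0313]
0.074 [[0.5383 0.3646]
 [0.5952 0.3727]] [0.0709 0.0708] [-0.0275  0.0299]
0.1 [[0.545  0.3534]
 [0.5909 0.3599]] [0.0588 0.0588] [-0.0225  0.0239]
0.104 [[0.5456 0.3538]
 [0.5902 0.3601]] [0.0591 0.0591] [-0.0219  0.0233]
```

Batten and guides line up within 1 mm (end gap 12 mm, as nominal). Descend straight.

Call:
carry_out --pt "0.015 0 0 0 0 0" --pt "0.03 0 0 0 0 0" --pt "0.045 0 0 0 0 0" --pt "0.056 0 0 0 0 0" --pt "0.063 0 0 0 0 0" --pt "0.063 0 0 0 0 0"

```text
t: 17.8
tool_pos: [0.5746, 0.2979, -0.0172]
orientation: [-52.0, 89.9, -133.9]
contact_force: [0.5, -0.7, -0.4]
finger_gap: 0.522
```

Call:
carry_out --pt "0.0015 0 0 0 0 0" --pt "0.003 0 0 0 0 0" --pt "0.0045 0 0 0 0 0" --pt "0.0045 0 0 0 0 0"

```text
t: 18.2
tool_pos: [0.5747, 0.298, -0.0215]
orientation: [-48.4, 89.9, -130.3]
contact_force: [0.7, -0.3, -0.9]
finger_gap: 0.522
```

Call:
carry_out --pt "0.0015 0 0 0 0 0" --pt "0.0035 0 0 0 0 0" --pt "0.0035 0 0 0 0 0"

```text
t: 18.5
tool_pos: [0.575, 0.2981, -0.0246]
orientation: [-33.4, 89.9, -115.4]
contact_force: [0.1, 0.0, 0.7]
finger_gap: 0.523
```

Call:
carry_out --pt "0 0 0 0 0 0" --pt "0 0 0 0 0 0" --pt "0 0 0 0 0 0" --pt "0 0 0 0 0 0" --pt "0 0 0 0 0 0" --pt "-0.03 0 0 0 0 0" --pt "-0.08 0 0 0 0 0" --pt "-0.13 0 0 0 0 0" --grip 1

```text
t: 19.3
tool_pos: [0.5742, 0.2979, 0.1057]
orientation: [-60.2, 89.8, -142.1]
contact_force: [0.7, -0.1, 1.1]
finger_gap: 1.002
```

Run:
```python
from h import *
import pickle
st(); c=calibration("wrist")
cv2.imwrite("pics/w20.png",grab_frame("wrist")[:,:,::-1]);pickle.dump(c,open("pics/w20.pkl","wb"))
s=grab_frame("scene")[:,:,::-1]
cv2.imwrite("pics/s20.png",cv2.resize(s[180:280,400:500],None,fx=5.8,fy=5.8,interpolation=cv2.INTER_CUBIC))
go([.4497,.0994,.125],178.5)
```

```text
19.3 [0.5742 0.2979 0.1057] [ -60.1563   89.7855 -142.1247] [ 0.7332 -0.1497  1.1192] gap 88.21900551220081 j6 [24.4329 12.5903 70.281  -0.0503 97.3374 16.395 ]
[0.4497, 0.0994, 0.125] row [-0.012  -0.1556  0.1805] [ 9.54 -0.25 -0.77]
```

View pics/w20.png

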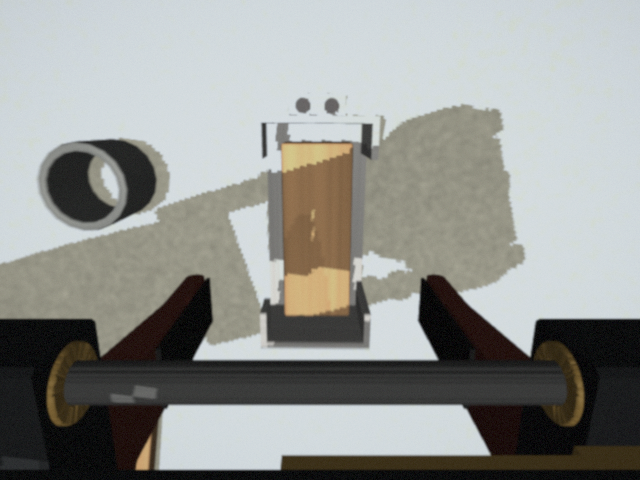

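View pics/s20.png

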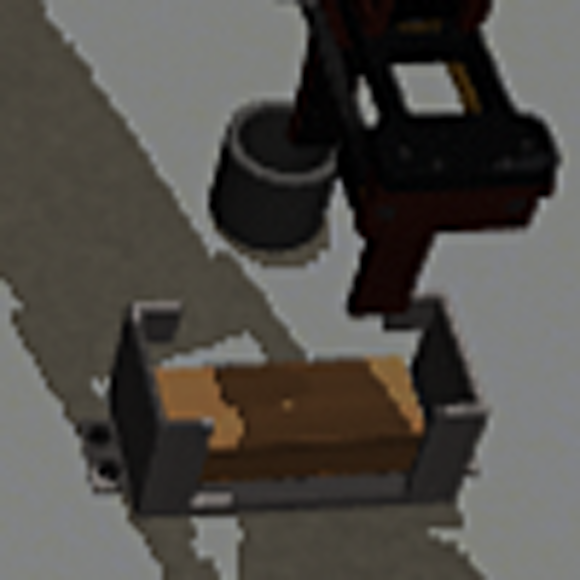

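Wide batten is seated squarely. Next is the narrow one; I'll open only to about 60 mm so the fingers stay clear of the blue decoy.

Call:
carry_out --pt "-0.01 -0.026 0.03 1.5 0 -0.1" --pt "-0.012 -0.053 0.062 3 0 -0.3" --pt "-0.012 -0.08 0.093 5 -0.1 -0.5" --pt "-0.012 -0.107 0.124 7 -0.2 -0.7" --pt "-0.012 -0.135 0.156 8.5 -0.2 -0.8" --pt "-0.012 -0.155 0.18 9.5 -0.2 -0.8" --pt "-0.012 -0.1556 0.1805 9.5 -0.2 -0.8" --pt "-0.012 -0.1556 0.1805 9.5 -0.2 -0.8" --grip 0.36

```text
t: 20.2
tool_pos: [0.4499, 0.0994, 0.1252]
orientation: [157.1, 89.9, 65.6]
contact_force: [-0.9, -0.4, -0.5]
finger_gap: 0.681
```

Run:
```python
from h import *
st(); c=calibration("wrist");a=grab_frame("wrist")[:,:,::-1]
cv2.imwrite("pics/w21.png",a)
H,S,V=cv2.split(cv2.cvtColor(a,cv2.COLOR_BGR2HSV))
uv=big(((S>60)&(H<25)).astype(np.uint8),(230,100),(400,350));print(rect(uv,.018,c),uv.min(0),uv.max(0))
go([.4497,.0994,.02],178.5)
```

```text
20.2 [0.4499 0.0994 0.1252] [157.0917  89.9098  65.574 ] [-0.9168 -0.3783 -0.5007] gap 59.929826548815285 j6 [  8.1578 -16.8024  96.9961   0.0772  99.7577   9.6886]
(array([0.4486, 0.0999]), [31.912620544433594, 117.94258880615234], np.float32(88.44772)) [291 140] [334 292]
[0.4497, 0.0994, 0.02] row [ 0.105  -0.0004  0.0006] [ 0.04 -0.08 -0.01]
```

View pics/w21.png

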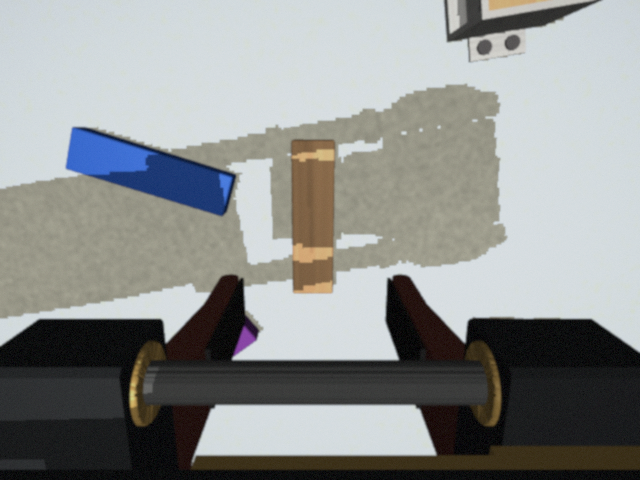

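Call:
carry_out --pt "0.045 0 0.0003 0 0 0" --pt "0.09 0 0.0003 0 0 0" --pt "0.12 0 0.0003 0 0 0" --pt "0.14 0 0.0003 0 0 0" --pt "0.153 0 0.0003 0 0 0" --pt "0.16 0 0.0003 0 0 0" --pt "0.16 0 0.0003 0 0 0"

```text
t: 20.95
tool_pos: [0.45, 0.1002, -0.0354]
orientation: [-143.2, 89.9, 125.3]
contact_force: [-0.3, -0.5, 1.2]
finger_gap: 0.68
```

Call:
carry_out --pt "0 0 0 0 0 0" --pt "0 0 0 0 0 0" --pt "0 0 0 0 0 0" --pt "0 0 0 0 0 0" --pt "0 0 0 0 0 0" --pt "0 0 0 0 0 0" --grip -1 --force 20

```text
t: 21.55
tool_pos: [0.4505, 0.1002, -0.0347]
orientation: [174.0, 89.9, 82.6]
contact_force: [-0.9, 0.2, 3.8]
finger_gap: 0.365
```

Call:
carry_out --pt "-0.02 0 0 0 0 0" --pt "-0.06 0 0 0 0 0" --pt "-0.11 0 0 0 0 0" --pt "-0.15 0 0 0 0 0" --pt "-0.15 0 0 0 0 0"

```text
t: 22.05
tool_pos: [0.4535, 0.1005, 0.1221]
orientation: [107.2, 89.3, 15.8]
contact_force: [-0.5, -0.8, -0.2]
finger_gap: 0.363
```

Run:
```python
from h import *
st();go([.574,.2975,.12],188.1)
cv2.imwrite("pics/w22.png",grab_frame("wrist")[:,:,::-1])
```

```text
22.05 [0.4535 0.1005 0.1221] [107.2477  89.3382  15.8186] [-0.4652 -0.8024 -0.2204] gap 31.946319629169103 j6 [  8.2194 -16.8634  97.3559   0.0886  98.8515   9.6626]
[0.574, 0.2975, 0.12] row [ 0.0041  0.1155 -0.2   ] [-9.53 -0.14 -0.65]
```

View pics/w22.png

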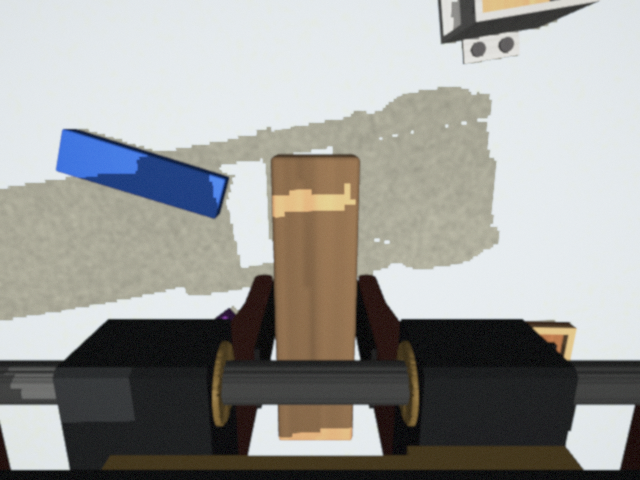

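Call:
carry_out --pt "0 0.023 -0.04 -2 0 -0.1" --pt "0 0.046 -0.08 -4 0 -0.2" --pt "0 0.069 -0.12 -6 0 -0.4" --pt "0.002 0.092 -0.16 -8 -0.1 -0.6" --pt "0.004 0.11 -0.19 -9 -0.1 -0.6" --pt "0.004 0.1155 -0.2 -9.5 -0.1 -0.6" --pt "0.004 0.1155 -0.2 -9.5 -0.1 -0.6" --pt "0.004 0.1155 -0.2 -9.5 -0.1 -0.6"

```text
t: 22.9
tool_pos: [0.572, 0.2962, 0.1147]
orientation: [-85.2, 89.7, -167.2]
contact_force: [-0.1, 0.4, -0.1]
finger_gap: 0.362
```

Run:
```python
from h import *
st();go([.5745,.298,.055],188.1)
```

```text
22.9 [0.572  0.2962 0.1147] [ -85.2157   89.6609 -167.1828] [-0.0614  0.384  -0.1458] gap 31.891322557888174 j6 [24.3098 12.2294 69.774   0.0683 98.3289 16.2866]
[0.5745, 0.298, 0.055] row [ 0.0597  0.0031 -0.0015] [-0.07  0.03  0.34]
```

Call:
carry_out --pt "0.02 0.003 -0.0015 0 0 0.3" --pt "0.045 0.003 -0.0015 0 0 0.3" --pt "0.06 0.003 -0.0015 0 0 0.3" --pt "0.06 0.003 -0.0015 0 0 0.3"

```text
t: 23.3
tool_pos: [0.5726, 0.2962, 0.052]
orientation: [-69.1, 89.7, -151.2]
contact_force: [0.1, -0.8, -1.6]
finger_gap: 0.363
```

Run:
```python
from h import *
st();go([.5745,.298,.0015],188.1)
cv2.imwrite("pics/w23.png",grab_frame("wrist")[:,:,::-1])
s=grab_frame("scene")[:,:,::-1]
cv2.imwrite("pics/s23.png",cv2.resize(s[180:280,400:500],None,fx=5.8,fy=5.8,interpolation=cv2.INTER_CUBIC))
```

```text
23.3 [0.5726 0.2962 0.052 ] [ -69.1132   89.6731 -151.1524] [ 0.085  -0.7912 -1.589 ] gap 31.951816572092447 j6 [24.3425 13.1549 75.0882 -0.0257 92.0828 16.3808]
[0.5745, 0.298, 0.0015] row [ 0.0504  0.0024 -0.0016] [-0.14  0.12  0.31]
```

View pics/w23.png

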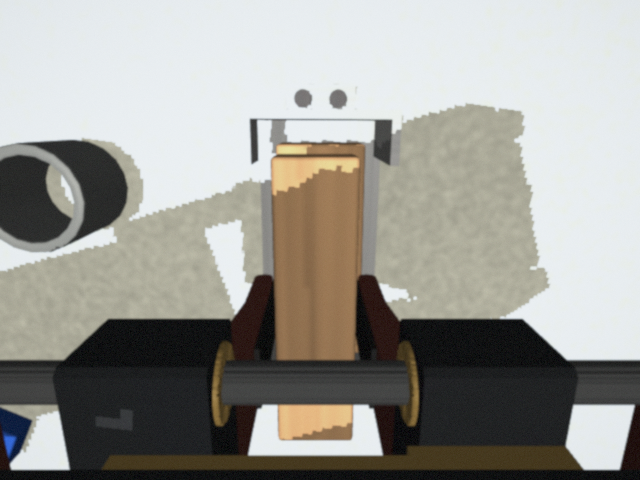

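View pics/s23.png

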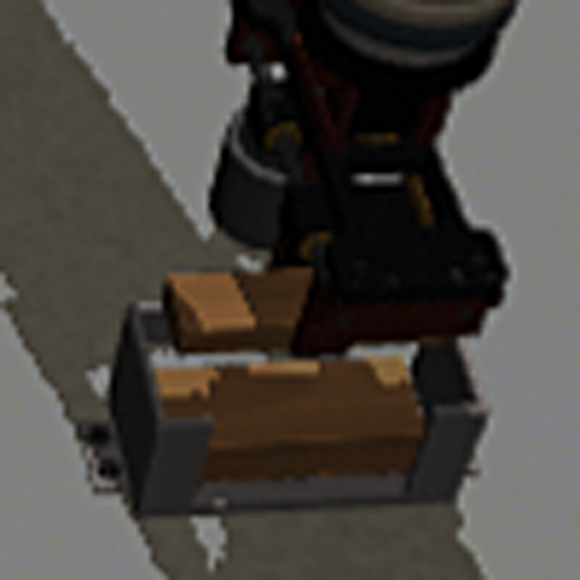

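Call:
carry_out --pt "0.01 0.0024 -0.0016 0 0.1 0.3" --pt "0.022 0.0024 -0.0016 0 0.1 0.3" --pt "0.034 0.0024 -0.0016 0 0.1 0.3" --pt "0.043 0.0024 -0.0016 0 0.1 0.3" --pt "0.047 0.0024 -0.0016 0 0.1 0.3" --pt "0.047 0.0024 -0.0016 0 0.1 0.3"

```text
t: 24.0
tool_pos: [0.5759, 0.299, 0.0071]
orientation: [103.1, 89.8, 21.1]
contact_force: [0.6, 0.8, -1.2]
finger_gap: 0.36
```

Call:
carry_out --pt "0.001 0 0 0 0 0" --pt "0.002 0 0 0 0 0" --pt "0.003 0 0 0 0 0" --pt "0.003 0 0 0 0 0"

```text
t: 24.4
tool_pos: [0.576, 0.2991, 0.0043]
orientation: [103.1, 89.8, 21.1]
contact_force: [-0.7, -0.5, -0.2]
finger_gap: 0.363
```

Call:
carry_out --pt "0.001 0 0 0 0 0" --pt "0.0025 0 0 0 0 0" --pt "0.0035 0 0 0 0 0" --pt "0.0035 0 0 0 0 0"

```text
t: 24.8
tool_pos: [0.5761, 0.2991, 0.0014]
orientation: [104.3, 89.8, 22.3]
contact_force: [-1.4, -1.7, 2.7]
finger_gap: 0.364
```

Call:
carry_out --pt "0 0 0 0 0 0" --pt "0 0 0 0 0 0" --pt "0 0 0 0 0 0" --pt "0 0 0 0 0 0" --pt "0 0 0 0 0 0" --pt "-0.02 0 0 0 0 0" --pt "-0.06 0 0 0 0 0" --pt "-0.1 0 0 0 0 0" --grip 1

```text
t: 25.6
tool_pos: [0.575, 0.2986, 0.1012]
orientation: [97.8, 89.9, 15.8]
contact_force: [0.1, 0.2, 0.4]
finger_gap: 0.996
```

Run:
```python
from h import *
import pickle
st(); c=calibration("wrist")
cv2.imwrite("pics/w24.png",grab_frame("wrist")[:,:,::-1]);pickle.dump(c,open("pics/w24.pkl","wb"))
s=grab_frame("scene")[:,:,::-1]
cv2.imwrite("pics/s24.png",cv2.resize(s[180:280,400:500],None,fx=5.8,fy=5.8,interpolation=cv2.INTER_CUBIC))
```

```text
25.6 [0.575  0.2986 0.1012] [97.8066 89.9312 15.7973] [0.091  0.1727 0.3825] gap 87.64951407321632 j6 [24.4448 12.4921 70.8397 -0.0104 96.6003 16.4529]
```

View pics/w24.png

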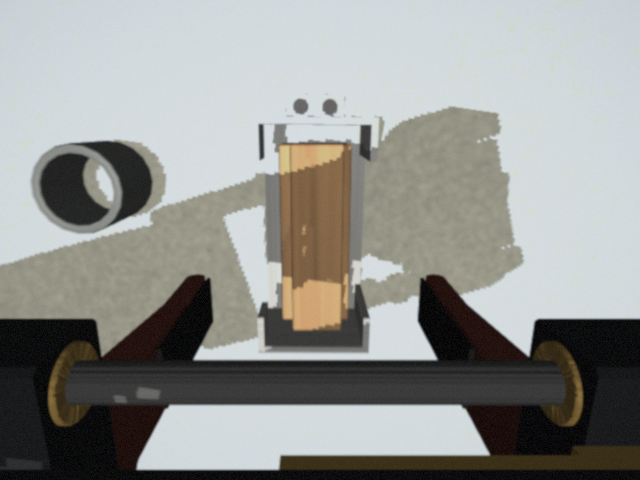

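View pics/s24.png

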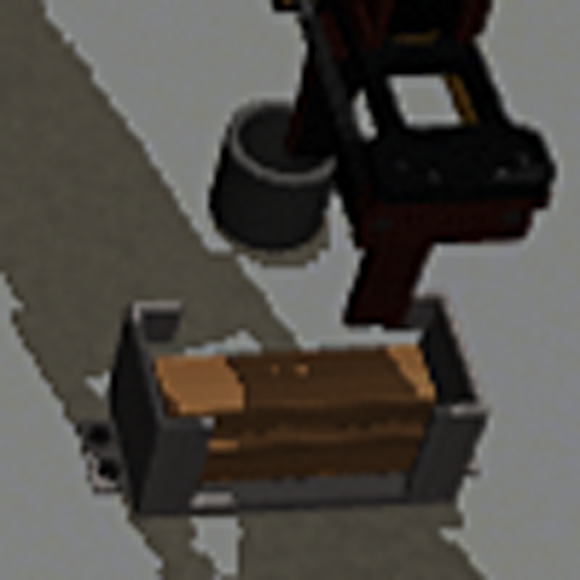

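Run:
```python
from h import *
import pickle
c=pickle.load(open("pics/w24.pkl","rb"))
print(ray([[77,187.5]],.05,c), "diam",np.diff(ray([[32,187],[122.5,187]],.05,c),axis=0),np.diff(ray([[77,143],[77,232]],.05,c),axis=0))
ct=calibration("top")
# top0 z1 zoom: ring outer top approx
a=cv2.imread("pics/top0.png");z=cv2.resize(a[285:330,165:215],None,fx=12,fy=12,interpolation=cv2.INTER_CUBIC);cv2.imwrite("pics/z25.png",z)
# narrow check at z .054
P=ray([[279.5,144],[351,144],[341,330],[293,330]],.054,c);print(P)
th=np.radians(98.1);d=np.array([np.cos(th),np.sin(th)]);n=np.array([d[1],-d[0]]);m=np.array([.575,.2985])
print((P-m)@d,(P-m)@n)
G=ray([[260,124],[370,124],[259,350],[368,350]],.07,c);print((G-m)@d,(G-m)@n)
```

```text
[[0.4275 0.3113]] diam [[0.0545 0.0076]] [[-0.0005 -0.055 ]]
[[0.5467 0.3542]
 [0.588  0.36  ]
 [0.6008 0.2411]
 [0.5695 0.2367]]
[ 0.0592  0.0591 -0.0605 -0.0604] [-0.0201  0.0215  0.0174 -0.0142]
[ 0.0704  0.0703 -0.0657 -0.0659] [-0.0291  0.0302 -0.0347  0.0334]
```

View pics/z25.png

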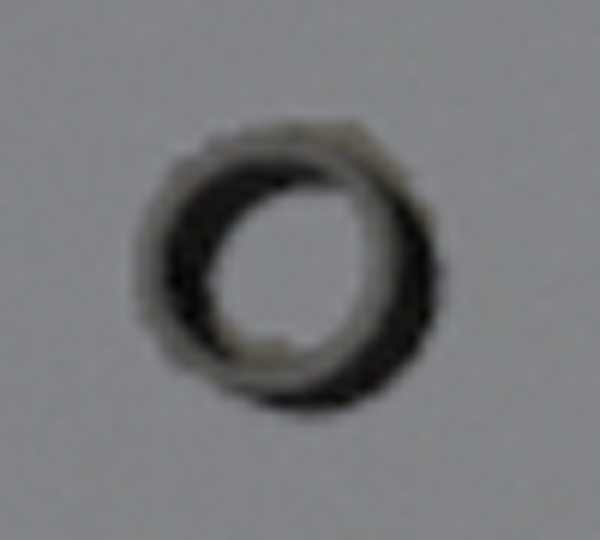

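Run:
```python
from h import *
print(ray([[186.83,306.7]],.05,calibration("top"))); go([.4275,.311,.1],188)
```

```text
[[0.4268 0.3094]]
[0.4275, 0.311, 0.1] row [ 0.0075 -0.1484 -0.0315] [-0.01 -0.25 -0.87]
```

Call:
carry_out --pt "0 -0.03 -0.006 0 0 0" --pt "0 -0.065 -0.013 0 0 -0.2" --pt "0 -0.1 -0.02 0 -0.1 -0.4" --pt "0 -0.135 -0.028 0 -0.2 -0.6" --pt "0 -0.148 -0.0312 0 -0.2 -0.8" --pt "0 -0.148 -0.0312 0 -0.2 -0.8"

```text
t: 26.3
tool_pos: [0.427, 0.3111, 0.1076]
orientation: [121.5, 89.9, 39.5]
contact_force: [0.6, -0.9, 0.5]
finger_gap: 1.002
```

Run:
```python
from h import *
st();c=calibration("wrist")
cv2.imwrite("pics/w26.png",grab_frame("wrist")[:,:,::-1]); go([.4272,.3105,-.02],188)
print(proj([[.4272,.3105,.05]],c))
```

```text
26.3 [0.427  0.3111 0.1076] [121.4519  89.8726  39.5381] [ 0.5561 -0.9189  0.5119] gap 88.19634881033497 j6 [32.3732 -6.0986 89.4702  0.016  96.502  24.2888]
[0.4272, 0.3105, -0.02] row [ 0.1275 -0.0013  0.0004] [ 0.04 -0.05 -0.14]
[[314.4449 238.091 ]]
```

View pics/w26.png

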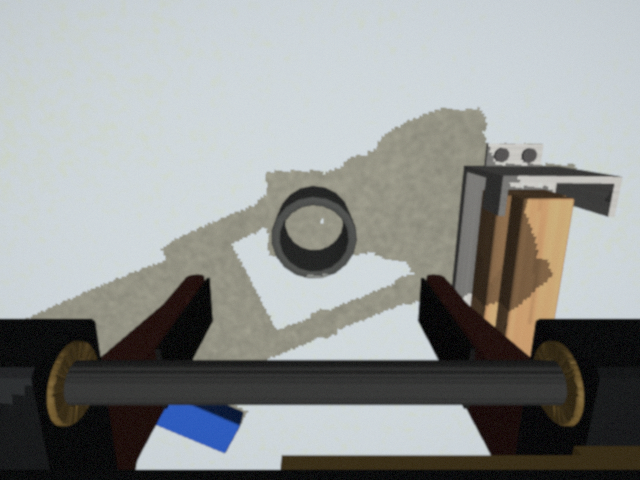

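Call:
carry_out --pt "0.04 -0.0005 0 0 0 0" --pt "0.075 -0.0005 0 0 0 0" --pt "0.1 -0.0005 0 0 0 0" --pt "0.118 -0.0005 0 0 0 0" --pt "0.1275 -0.0005 0 0 0 0" --pt "0.1275 -0.0005 0 0 0 0"

```text
t: 26.95
tool_pos: [0.428, 0.3101, -0.0217]
orientation: [-27.2, 90.0, -109.2]
contact_force: [0.3, -0.9, 0.3]
finger_gap: 0.998
```

Call:
carry_out --pt "0 0 0 0 0 0" --pt "0 0 0 0 0 0" --pt "0 0 0 0 0 0" --pt "0 0 0 0 0 0" --pt "0 0 0 0 0 0" --pt "0 0 0 0 0 0" --grip -1 --force 20

```text
t: 27.55
tool_pos: [0.4283, 0.3104, -0.0209]
orientation: [88.3, 89.9, 6.3]
contact_force: [0.1, -0.4, 4.1]
finger_gap: 0.646
```

Call:
carry_out --pt "-0.02 0 0 0 0 0" --pt "-0.06 0 0 0 0 0" --pt "-0.1 0 0 0 0 0" --pt "-0.14 0 0 0 0 0" --pt "-0.16 0 0 0 0 0" --pt "-0.16 0 0 0 0 0"

```text
t: 28.15
tool_pos: [0.4297, 0.3113, 0.1431]
orientation: [111.3, 89.6, 29.3]
contact_force: [-0.2, -0.7, -1.4]
finger_gap: 0.641
```

Run:
```python
from h import *
st()
cv2.imwrite("pics/w27.png",grab_frame("wrist")[:,:,::-1]); 
for p in ([.45,.1,.14],[.5,-.1,.14],[.617,-.283,.14]):go(p,170)
```

```text
28.15 [0.4297 0.3113 0.1431] [111.3103  89.5536  29.3076] [-0.1683 -0.707  -1.3819] gap 56.40788915014694 j6 [32.2686 -6.2108 85.9814 -0.0234 99.7836 24.2673]
[0.45, 0.1, 0.14] row [-0.0001 -0.0083  0.2117] [18.   -0.1  -0.19]
[0.5, -0.1, 0.14] row [-0.0002  0.0133  0.4167] [18.   -0.1  -0.19]
[0.617, -0.283, 0.14] row [-0.0001  0.1037  0.6142] [18.   -0.1  -0.19]
```

View pics/w27.png

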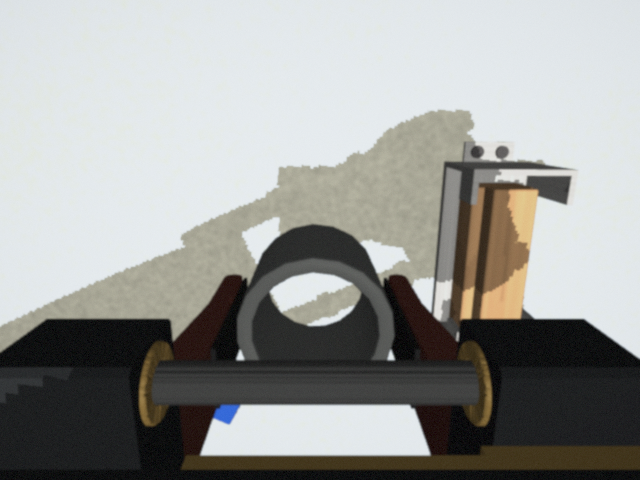

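Call:
carry_out --pt "0 0 0.04 2 0 0" --pt "0 0.002 0.088 4 0 0" --pt "0 0.004 0.136 6 0 0" --pt "0 0.006 0.184 8 0 0" --pt "0 0.008 0.232 10 0 0" --pt "0 0.01 0.28 12 0 0" --pt "0 0.012 0.328 14 0 0" --pt "0 0.014 0.376 16 0 0"

```text
t: 29.0
tool_pos: [0.4939, -0.0614, 0.1369]
orientation: [-162.3, 89.9, 99.6]
contact_force: [0.5, 1.1, -0.3]
finger_gap: 0.647
```

Run:
```python
from h import *
st();go([.617,-.283,.13],170)
```

```text
29.0 [ 0.4939 -0.0614  0.1369] [-162.34     89.8608   99.5769] [ 0.4506  1.0724 -0.2989] gap 56.90493938321814 j6 [-11.1034 -10.8368  90.7879   0.1323 100.0981  -2.9971]
[0.617, -0.283, 0.13] row [0.0063 0.1531 0.2021] [ 1.92 -0.13  0.04]
```

Call:
carry_out --pt "0 0.023 0.03 0 0 0" --pt "0 0.05 0.066 0 0 0" --pt "0 0.077 0.102 0.5 0 0" --pt "0 0.104 0.138 1 0 0" --pt "0.003 0.132 0.175 1.5 0 0" --pt "0.006 0.148 0.196 1.9 0 0" --pt "0.006 0.153 0.202 1.9 0 0" --pt "0.006 0.153 0.202 1.9 0 0"

```text
t: 29.8
tool_pos: [0.6161, -0.2829, 0.127]
orientation: [-126.5, 89.6, 133.4]
contact_force: [0.6, 1.2, -0.5]
finger_gap: 0.642
```

Run:
```python
from h import *
st();go([.6172,-.283,.06],170)
s=grab_frame("scene")[:,:,::-1]; c=calibration("scene")
cv2.imwrite("pics/s28.png",cv2.resize(s[170:290,170:290],None,fx=5,fy=5,interpolation=cv2.INTER_CUBIC))
cv2.imwrite("pics/w28.png",grab_frame("wrist")[:,:,::-1]); 
t=cv2.imread("pics/scene0.png");H,S,V=cv2.split(cv2.cvtColor(t,cv2.COLOR_BGR2HSV))
print(proj([[.6172,-.283,.05],[.6172,-.283,.0]],c)-[170,170])
```

```text
29.8 [ 0.6161 -0.2829  0.127 ] [-126.5371   89.619   133.4303] [ 0.587   1.2444 -0.5013] gap 56.50215262572698 j6 [-27.6079  17.5943  62.2599   0.1259 100.506  -17.5526]
[0.6172, -0.283, 0.06] row [0.067  0.0015 0.0002] [-0.03 -0.23  0.31]
[[50.6913 75.4496]
 [53.5334 87.4354]]
```

View pics/s28.png

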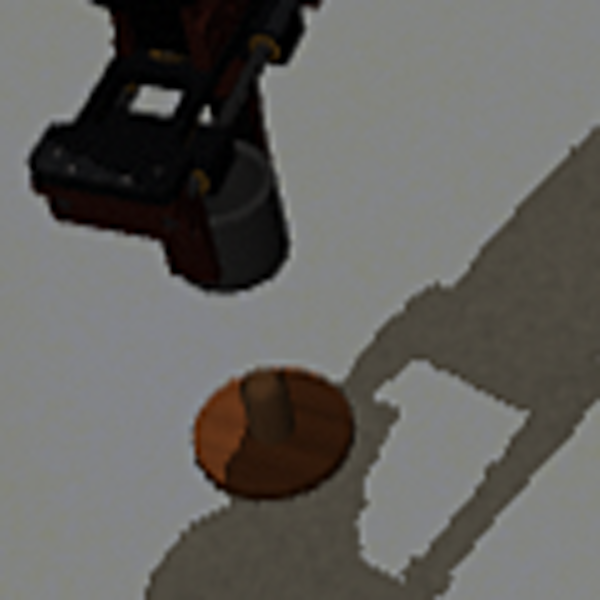

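View pics/w28.png

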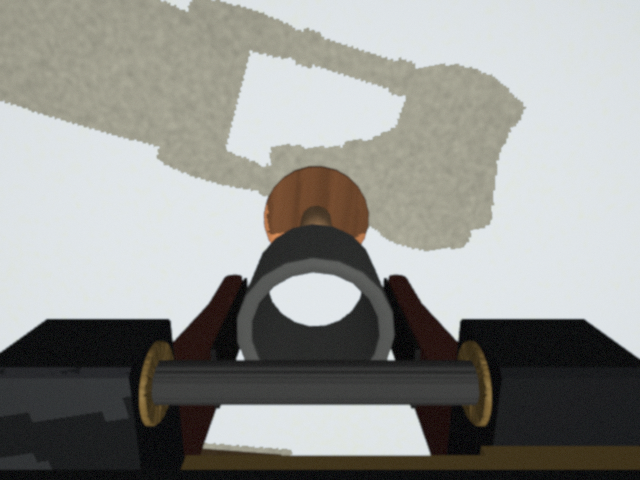

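Run:
```python
from h import *
c=calibration("wrist");a=cv2.imread("pics/w28.png")
H,S,V=cv2.split(cv2.cvtColor(a,cv2.COLOR_BGR2HSV))
m=((S>80)&(H<20)).astype(np.uint8)
uv=big(m,(240,150),(400,224)); uv=uv[(uv[:,1]<205)]
from scipy.optimize import least_squares
P=ray(uv,.010,c)
r=least_squares(lambda q:np.hypot(*(P-q).T)-.042,[.617,-.26],loss="soft_l1",f_scale=.001);print(len(P),r.x,np.abs(r.fun).max())
# scene
c2=calibration("scene");b=cv2.imread("pics/scene0.png");H,S,V=cv2.split(cv2.cvtColor(b,cv2.COLOR_BGR2HSV))
uv=big(((S>80)&(H<20)).astype(np.uint8),(200,232),(250,275));
P=ray(uv[uv[:,1]>252],.005,c2);r=least_squares(lambda q:np.hypot(*(P-q).T)-.042,[.617,-.26],loss="soft_l1",f_scale=.001);print("scene",len(P),r.x,np.abs(r.fun).max())
```

```text
118 [ 0.6171 -0.2846] 0.0015328625174989216
scene 49 [ 0.6167 -0.2804] 0.0035384193424631213
```

Call:
carry_out --pt "0.03 0.0013 0.0005 0 -0.2 0.3" --pt "0.06 0.0013 0.0005 0 -0.2 0.3" --pt "0.08 0.0013 0.0005 0 -0.2 0.3" --pt "0.084 0.0013 0.0005 0 -0.2 0.3" --pt "0.084 0.0013 0.0005 0 -0.2 0.3"

```text
t: 30.4
tool_pos: [0.6171, -0.2806, 0.0455]
orientation: [94.8, 89.9, -5.1]
contact_force: [0.3, 0.4, 0.5]
finger_gap: 0.646
```

Run:
```python
from h import *
st();go([.617,-.2835,-.005],170)
s=grab_frame("scene")[:,:,::-1]
cv2.imwrite("pics/s29.png",cv2.resize(s[190:280,180:270],None,fx=6,fy=6,interpolation=cv2.INTER_CUBIC))
cv2.imwrite("pics/w29.png",grab_frame("wrist")[:,:,::-1]);
```

```text
30.4 [ 0.6171 -0.2806  0.0455] [94.7601 89.877  -5.0994] [0.3439 0.3547 0.4553] gap 56.8309767717209 j6 [-27.3536  17.9478  70.1012   0.0466  91.8372 -17.4926]
[0.617, -0.2835, -0.005] row [0.0505 0.0003 0.0029] [ 0.14 -0.01 -0.12]
```

View pics/s29.png

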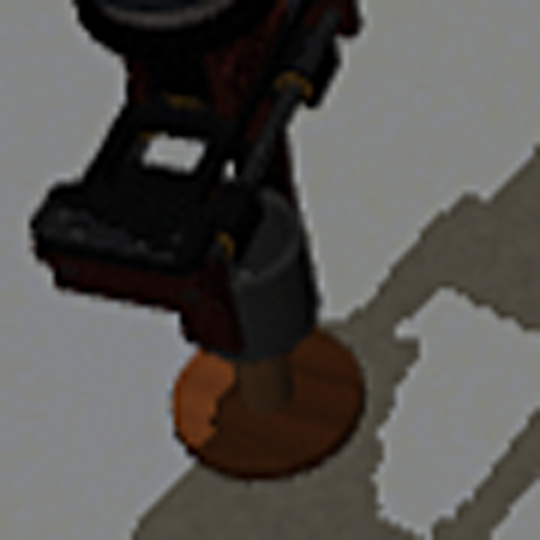

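View pics/w29.png

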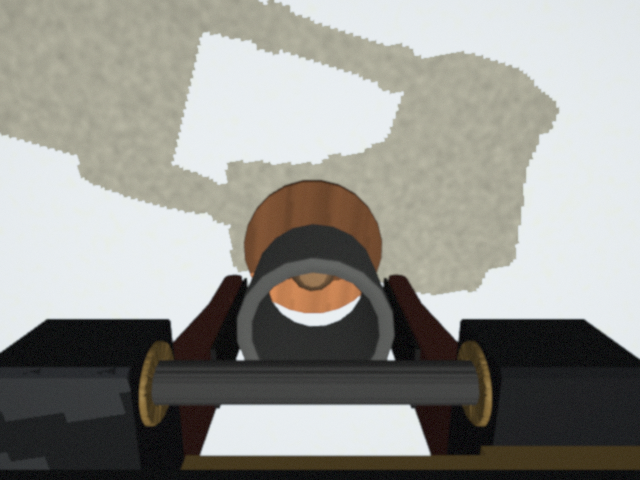

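Call:
carry_out --pt "0.003 0.0003 0.0029 0 0 0" --pt "0.015 0.0003 0.0029 0 0 0" --pt "0.027 0.0003 0.0029 0 0 0" --pt "0.039 0.0003 0.0029 0 0 0" --pt "0.049 0.0003 0.0029 0 0 0" --pt "0.052 0.0003 0.0029 0 0 0" --pt "0.052 0.0003 0.0029 0 0 0"

```text
t: 31.2
tool_pos: [0.6178, -0.2844, -0.0056]
orientation: [83.9, 89.8, -16.0]
contact_force: [-0.9, -0.1, -0.7]
finger_gap: 0.645
```

Call:
carry_out --pt "0.0015 0 0 0 0 0" --pt "0.003 0 0 0 0 0" --pt "0.0045 0 0 0 0 0" --pt "0.0045 0 0 0 0 0"

```text
t: 31.6
tool_pos: [0.6178, -0.2844, -0.0101]
orientation: [83.1, 89.8, -16.8]
contact_force: [-0.1, 0.2, -0.0]
finger_gap: 0.644
```

Call:
carry_out --pt "0.001 0 0 0 0 0" --pt "0.0015 0 0 0 0 0" --pt "0.0015 0 0 0 0 0"

```text
t: 31.9
tool_pos: [0.6181, -0.2846, -0.0108]
orientation: [81.3, 89.7, -18.6]
contact_force: [-1.0, 0.3, 2.9]
finger_gap: 0.646
```

Contact at the expected seat height (2.9 N). Release and rise.

Call:
carry_out --pt "0 0 0 0 0 0" --pt "0 0 0 0 0 0" --pt "0 0 0 0 0 0" --pt "0 0 0 0 0 0" --pt "-0.02 0 0 0 0 0" --pt "-0.06 0 0 0 0 0" --pt "-0.1 0 0 0 0 0" --pt "-0.14 0 0 0 0 0" --grip 1

```text
t: 32.7
tool_pos: [0.6171, -0.2842, 0.1303]
orientation: [82.6, 89.8, -17.3]
contact_force: [-0.0, 0.4, -0.2]
finger_gap: 1.003
```

Call:
carry_out --pt "-0.05 0 0.03 0 0 0" --pt "-0.1 -0.04 0.03 0 0 0" --pt "-0.12 -0.085 0.03 0 0 0" --pt "-0.12 -0.13 0.03 0 0 0" --pt "-0.12 -0.16 0.03 0 0 0" --pt "-0.12 -0.16 0.03 0 0 0"

```text
t: 33.3
tool_pos: [0.4506, -0.2857, 0.2517]
orientation: [70.0, 89.6, -30.0]
contact_force: [0.6, -1.1, 0.6]
finger_gap: 1.004
```

Run:
```python
from h import *
st(); s=grab_frame("scene")[:,:,::-1]; t=grab_frame("top")[:,:,::-1]
cv2.imwrite("pics/s30.png",s);cv2.imwrite("pics/t30.png",t)
f=lambda a,x,y,w,h:cv2.resize(a[y:y+h,x:x+w],(390,290),interpolation=cv2.INTER_CUBIC)
g=lambda a:(255*(a/255.)**.7).astype(np.uint8)
cv2.imwrite("pics/z30.png",g(np.vstack([np.hstack([f(s,190,205,108,80),f(s,400,205,108,80)]),np.hstack([f(t,140,215,108,80),f(t,330,190,108,80)])])))
```

```text
33.3 [ 0.4506 -0.2857  0.2517] [ 70.0227  89.6303 -29.9822] [ 0.5993 -1.096   0.6009] gap 88.31123771661731 j6 [-36.0617  -3.986   72.8313   0.0419 110.7871 -26.0419]
```

View pics/z30.png

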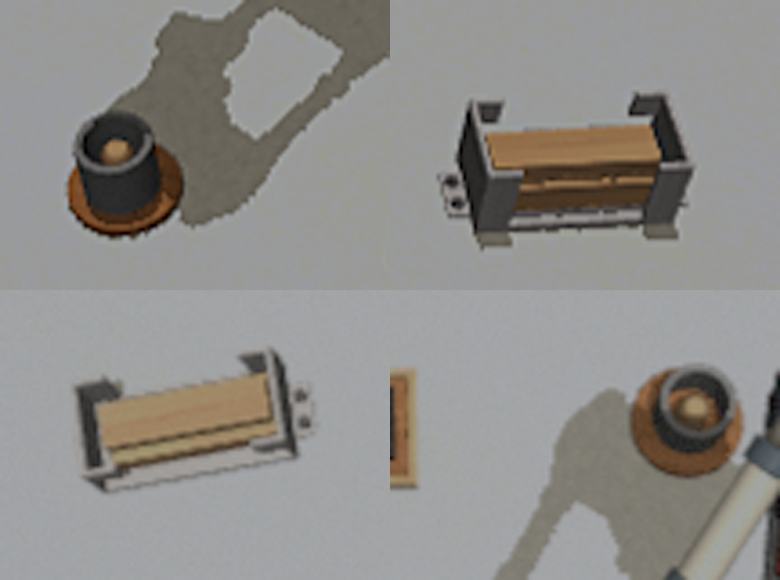

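View pics/t30.png

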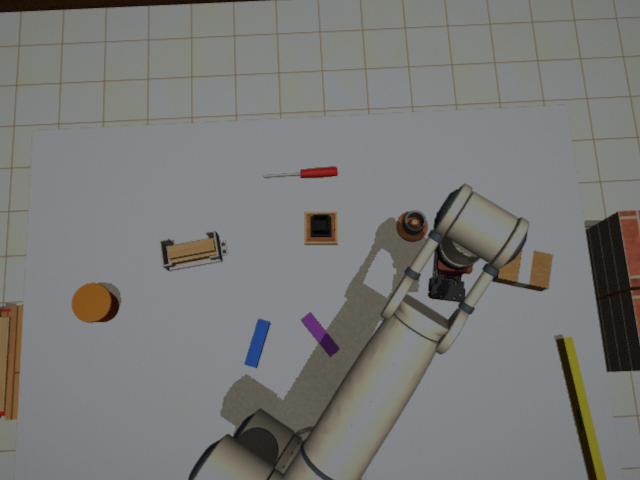

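Run:
```python
from h import *
c=calibration("top");f=4
A=cv2.resize(cv2.imread("pics/t30.png"),None,fx=f,fy=f,interpolation=cv2.INTER_CUBIC);H,S,V=cv2.split(cv2.cvtColor(A,cv2.COLOR_BGR2HSV))
m=((H<25)&(S>60)&(V>105)).astype(np.uint8)
m=cv2.morphologyEx(m,cv2.MORPH_OPEN,np.ones((13,13),np.uint8))
uv=(big(m,(150*f,225*f),(235*f,285*f))+.5)/f-.5
print("narrow(+wide strip)",rect(uv,.054,c))
# coupling ring in crop: bottom-right tile, 3.61x from (330,190)
k=390/108
def px(x,y):return [330+(x-390)/k,190+(y-290)/(290/80)]
print("coupling",ray([px((658+740)/2,(362+446)/2)],.06,c)," peg top",ray([px(692,408)],.05,c))
uvb=(big((V<60).astype(np.uint8),(303*f,210*f),(340*f,243*f))+.5)/f-.5
print("foot at z.05/.006",rect(uvb,.056,c),rect(uvb,.012,c))
```

```text
narrow(+wide strip) (array([0.5781, 0.2989]), [32.36714553833008, 119.68514251708984], np.float32(97.92797))
coupling [[ 0.6161 -0.2855]]  peg top [[ 0.616 -0.282]]
foot at z.05/.006 (array([ 0.6196, -0.0391]), [53.21086502075195, 60.30940246582031], np.float32(177.01826)) (array([ 0.6312, -0.0397]), [54.75243377685547, 62.05647277832031], np.float32(177.01814))
```

Run:
```python
import cv2
a=cv2.imread("pics/t30.png")
cv2.imwrite("pics/z31.png",cv2.resize(a[228:278,152:235],None,fx=9,fy=9,interpolation=cv2.INTER_CUBIC))
```

```text
(no output)
```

View pics/z31.png

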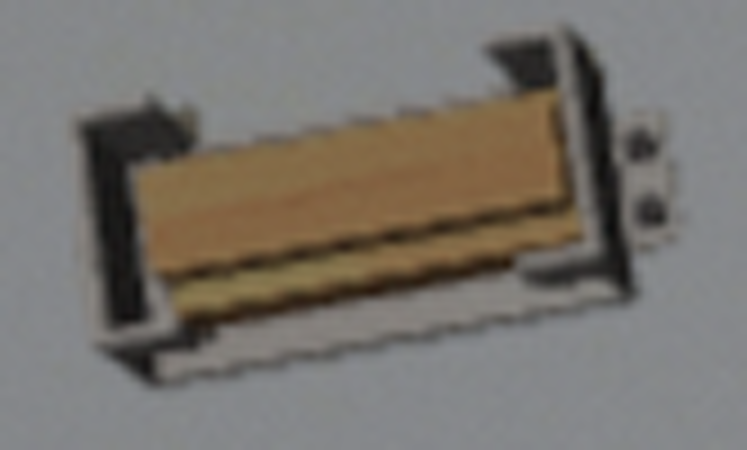

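```bash
python3 -c "
from h import *
print(workorder.finish_job());st()"
```

```text
the job is handed in; nothing more can be done
None
the job is handed in; nothing more can be done
```

All four parts are in their holders and the job is handed in, at about 33 s of the 115 s allowed. No verdict was reported.

**What I did:** I lowered each part until I felt light contact at the expected height. The order was post foot into the tray, wide batten onto the magazine floor, narrow batten on top of it, then the coupling over the peg.

**Last checks:**

| Part | Result |
|---|---|
| Coupling | About 3 mm from the peg axis, standing on its base |
| Narrow batten | About 2.5 mm off centre across the guides, under 1 mm lengthwise, parallel to within 0.2°; its top-face outline matches the true size at the seated height |
| Wide batten | Aligned within about 1 mm before lowering and seen square on the floor; not measured on its own at the end |
| Post foot | Contact at the tray-floor height; seen flat inside the rim |

The tub and screwdriver looked unmoved in the last top view. The carton was partly hidden by the arm in that view, but the arm never went near it.

**Failed or disagreed:**
- **First grasp missed:** the fingers shut above the post foot without moving it. The real fingertips are about 35–40 mm short of the reported TCP. From then on I took heights from each part's own reading on the bench, and every seating agreed to about 1 mm.
- **Peg position:** the three cameras differed by about 4 mm, so I used a value between them.
- **Final foot measurement:** the outline I took of the foot mixes its plate and socket, so it doesn't give a usable centre. I relied on the contact height and the pictures instead.

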